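# Nest the measuring cups in the dish

### The arm

A 6-joint arm with a two-finger parallel gripper is mounted at the origin on the work surface. World frame = base frame: x ahead of the robot, y to its left, z up, the work surface at z = 0. Lengths are in m, angles in rad, forces in N, time in s.
With the tool pointing down it reaches from about 0.225 to 0.725 m from the base axis. Payload 3.1 kg.
Tool frame: the origin (TCP) lies at the very end of the fingers, on their centre line; the grasp point (between the pads) lies 19 mm behind it; z points along the fingers, y is the direction in which the jaws open and shut (so a half turn about z gives the same grasp; the last joint's range is limited). The gripper opens to 85 mm and grips with 20 to 120 N. Pads are 22 mm wide; open, the fingers measure 114 mm over their backs; the gripper's body (76 mm by 85 mm) begins 54 mm behind the grasp point. The pads swing forward as they close: fully open they stand 13 mm farther back than shut.
Start: joints at [-1.25, 0.048, 0.099, 1.622, 0, 1.443], TCP at [0.228, -0.473, 0.231] pointing down, gripper open.
Joint ranges: [-2.91, 2.91], [-0.99, 1.94], [-1.21, 1.42], [-2.12, 2.29], [-1.49, 1.47], [-3.14, 3.14]. Speed limits (rad/s): [2.79, 2.79, 3.14, 3.14, 3.14, 3.14].

### API

Orientations are given as a rotation vector (axis times angle).
In Python, from bench import manip gives the robot as it stands.
- The arm moves only by the tool move_arm, never from a script. Its argument "increments" is a list of rows, each a list of 6 numbers: the shift along the tool's x, y, z each as a share of 0.03 m, from -1 to 1, then the turn, a rotation vector about the tool's x, y, z each as a share of 0.08 rad, from -1 to 1. In form: [[x, y, z, rx, ry, rz], ...]. A call has 1 to 5 rows; each row shifts and turns the commanded pose from where the row before left it, along the tool's axes as they then stand; what a row does not reach is not made up. A row lasts 1/10 s, in which the tool goes at most 50 mm and 8.59 degrees, less where a joint would pass 70% of its speed; a pose out of reach is approached as far as the arm can. A call with a number of a shift or a turn outside -1 to 1 is refused whole. A call with a gripper value outside its range is refused whole. "jaw" is the closure, from -1 (fully open) to 1 (shut), set as the call begins (left out, the last holds). The fingers move at their own pace and stop on an object; "squeeze" is the grip in N (left out, the last holds). Time passes only in rows, so rows that do not move let the fingers close. It gives the time, the measured TCP pose, the force and the opening at its end, in the units of the state.
- manip.state(): the state, without advancing time (a new reading comes with each control period).
- manip.capture(name): name is "scene" or "top" or "wrist"; returns a dict with "color" (400x640x3 uint8, blue, green, red), "depth" (400x640 float32, m along the optical axis (not along the pixel's ray), 0 where there is no reading), "fx", "fy", "cx", "cy" (pixels), "eye" and "attitude" of the camera in the world; the wrist camera has in their place "hand_eye" (4x4, takes a point from camera to tool coordinates, whose origin is the TCP and whose axes are the flange's). Camera axes: x right, y down, z forward; pixel columns grow to the right and rows downward; lengths in m; the calibration is good to about 2 mm. A picture is of the moment at which its call begins: read the wrist's pose just before it.
- manip.hand_in(): hands the job in, once; it reports no verdict.
The state is a dict: "time": time; "joint_pos": joint angles; "joint_vel": joint speeds; "effort": joint torques, N m; "ee_pos": TCP position; "orientation": TCP orientation; "wrist_force": force on the tool from outside, world axes, zero at the start; "wrist_torque": the same for the moment, N m; "finger_gap": finger opening in m.
Only numpy, scipy, OpenCV 4.12 (cv2) and the standard library are available. Lean on these libraries where they do the work, as an engineer would, in place of code of your own. Each camera call takes 0.05 s, during which the arm holds its last target. There are 200 camera calls.

### The job

Put the four yellow measuring cups together for putting away: stand the largest upright in the middle of the white dish, then nest the others in it one after another from large to small, each seated level on the rim of the one before and all the handles lined up one above the other. Leave the dish and the other things on the plank where they are.

Things in the scene. Friction and masses are not known exactly. Their poses are not given: they have to be found in the camera images.
- cup_largest_handle (a point): Largest of 4 yellow measuring cups: rim 108 mm wide, 50 high, opening 85, bowl 82 at foot, 92 under rim; 25-95 g. Point: grip point mid-handle, 46 above the foot; z up; cup axis 84 along +x. Handle: level bar along x, 16 wide, 8 thick, top flush with rim, ends 24 along -x. Rim band 10 high, stepped underneath: the next cup sits on its top face.
- cup_second_handle (a point): Second largest of 4 yellow measuring cups: rim 96 mm wide, 41 high, opening 73, bowl 70 at foot, 80 under rim; 25-95 g. Point: grip point mid-handle, 37 above the foot; z up; cup axis 84 along +x. Handle: level bar along x, 16 wide, 8 thick, top flush with rim, ends 24 along -x. Rim band 10 high, stepped underneath: nested, it sits on the larger cup's rim, 2 mm play, point 10 above that cup's.
- cup_third_handle (a point): Third largest (second smallest) of 4 yellow measuring cups: rim 84 mm wide, 37 high, opening 61, bowl 58 at foot, 68 under rim; 25-95 g. Point: grip point mid-handle, 33 above the foot; z up; cup axis 84 along +x. Handle: level bar along x, 16 wide, 8 thick, top flush with rim, ends 24 along -x. Rim band 10 high, stepped underneath: nested, it sits on the larger cup's rim, 2 mm play, point 10 above that cup's.
- cup_smallest_handle (a point): Smallest of 4 yellow measuring cups: rim 72 mm wide, 35 high, opening 49, bowl 46 at foot, 56 under rim; 25-95 g. Point: grip point mid-handle, 31 above the foot; z up; cup axis 84 along +x. Handle: level bar along x, 16 wide, 8 thick, top flush with rim, ends 24 along -x. Rim band 10 high, stepped underneath: nested, it sits on the larger cup's rim, 2 mm play, point 10 above that cup's.
- dish: White ceramic round dish, loose, about 0.45 kg, 160 mm across and 26 mm high; origin at the centre of its underside, z up; flat inner floor 6 mm above the underside, about 120 mm across, wall sloping outward.
- salt_pot: Bystander: small grey marble salt pot, round, 58 mm across, 36 mm high; origin at the centre of its underside.
- salsa_cup: Bystander: small terracotta salsa bowl without handle, 64 mm across, 34 mm high; origin at the centre of its underside.
- spice_jar: Bystander: glass spice jar with cork, 48 mm across, 64 mm high; origin at the centre of its underside.
- tongs: Bystander: stainless tongs, 265 mm long, 20 mm high, lying flat; origin under the middle, long axis x.
- rolling_pin: Bystander: short wooden rolling pin, 220 mm long, 40 mm thick, lying; origin under the middle, long axis x.
Things that resemble listed ones, but are neither listed nor needed, are in the scene too. Leave any red look-alike of the part that bears cup_largest_handle alone.

How it is judged:
On the way, in this order (a step that is already met when the one before it is completed fails the run):
1. the largest cup stands in the middle of the dish, let go (x of dish in the frame of cup_largest_handle between 0.069 and 0.099 m and y of dish in the frame of cup_largest_handle between -0.015 and 0.015 m and z of cup_largest_handle in the frame of dish between 0.049 and 0.055 m and angle between cup_largest_handle's own z axis and vertical below 0.06 rad and contact force between the fingers and cup_largest below 0.05 N), for 0.2 s.
2. the second largest cup is nested in the next larger one, handles in line, let go (z of cup_second_handle in the frame of cup_largest_handle between 0.007 and 0.013 m and angle between cup_second_handle's own z axis and vertical below 0.06 rad and horizontal distance between cup_second_handle and cup_largest_handle below 0.028 m and angle between the x axis of cup_second_handle and the x axis of cup_largest_handle, either way round below 0.33 rad and contact force between the fingers and cup_second below 0.05 N), for 0.2 s.
3. the third largest (second smallest) cup is nested in the next larger one, handles in line, let go (z of cup_third_handle in the frame of cup_second_handle between 0.007 and 0.013 m and angle between cup_third_handle's own z axis and vertical below 0.06 rad and horizontal distance between cup_third_handle and cup_second_handle below 0.028 m and angle between the x axis of cup_third_handle and the x axis of cup_second_handle, either way round below 0.33 rad and contact force between the fingers and cup_third below 0.05 N), for 0.2 s.
4. the smallest cup is nested in the next larger one, handles in line, let go (z of cup_smallest_handle in the frame of cup_third_handle between 0.007 and 0.013 m and angle between cup_smallest_handle's own z axis and vertical below 0.06 rad and horizontal distance between cup_smallest_handle and cup_third_handle below 0.028 m and angle between the x axis of cup_smallest_handle and the x axis of cup_third_handle, either way round below 0.33 rad and contact force between the fingers and cup_smallest below 0.05 N), for 0.2 s.
At the end, for the whole second after the job is handed in: Largest cup level on the dish floor, centred within 15 mm; each other cup seated level on the next larger (step 10 mm, within 3), its handle over the one below (grip points within 28 mm sideways, 19 degrees); all released, at rest; dish and bystanders within 30 mm of their start (all of step 1 and all of step 2 and all of step 3 and all of step 4 and linear speed of each of cup_largest, cup_second, cup_third, cup_smallest below 0.02 m/s and angular speed of each of cup_largest, cup_second, cup_third, cup_smallest below 0.2 rad/s); the robot touches nothing.
It fails at once if the dish is shifted more than 30 mm (distance of dish from where it was at the start of the episode above 0.03 m).
It fails at once if another thing on the plank (salt pot, salsa bowl, spice jar, tongs or rolling pin) is shifted more than 30 mm (distance of any of salt_pot, salsa_cup, spice_jar, tongs, rolling_pin from where it was at the start of the episode above 0.03 m).
It also fails if it takes over 128 s, if anything falls off the work surface, if the arm or the gripper's body presses on something with over 40 N, if the wrist force passes 120 N, or if a joint passes its speed limit or range.

## Working session

There is one attempt and no reset: what is moved stays moved. The work goes in short steps, Python scripts to look and compute and a tool call to move; the robot and the scene stay as the last step left them, time stands still between calls to the robot, and variables do not carry over. Pictures are saved under pics/ and viewed, about 12 in all and at most 16, crops included, and the job is handed in when it is done.

Besides the shell and the picture viewer there is one more tool, called after "Call:" by a JSON object that holds its "api" and its "payload", one argument or row to a line. move_arm: Moves the arm, as the interface text tells. Shift numbers are shares of 0.03 m and turn numbers shares of 0.08 rad, none past 1 either way. Its arguments: {"type":"object","properties":{"increments":{"type":"array"},"jaw":{"type":"number"},"squeeze":{"type":"number"}},"required":["increments"]}

```bash
mkdir -p pics; ls
python3 - <<'E'
from bench import manip
import cv2
s=manip.state(); print({k:s[k] for k in('time','ee_pos','orientation','finger_gap')})
for n in('scene','top'):
    c=manip.capture(n); cv2.imwrite(f'pics/{n}0.png',c['color']); print(n,c['fx'],c['fy'],c['cx'],c['cy'],c['eye'],c['attitude'])
E
```

```text
pics
{'time': 0.0, 'ee_pos': array([ 0.22755919, -0.47242346,  0.23008899]), 'orientation': array([-3.06051087e+00, -6.98442906e-01,  3.82294631e-04]), 'finger_gap': 0.0853180369153731}
scene 438.013802878767 438.013802878767 318.3448000083087 199.9388408233976 [0.87991992 0.62537453 1.15770913] [-0.79986625 -2.75488199  0.82964103]
top 514.6851439547811 514.6851439547811 328.99195690064334 197.4267392325188 [0.32625579 0.02220829 1.68703406] [-2.20486558  2.15467386 -0.1253808 ]
```

View pics/top0.png

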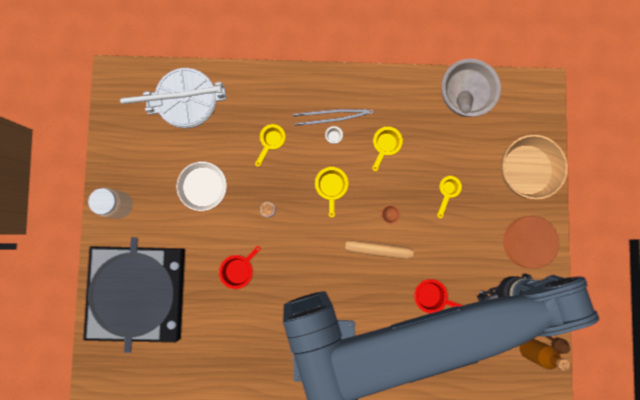

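View pics/scene0.png

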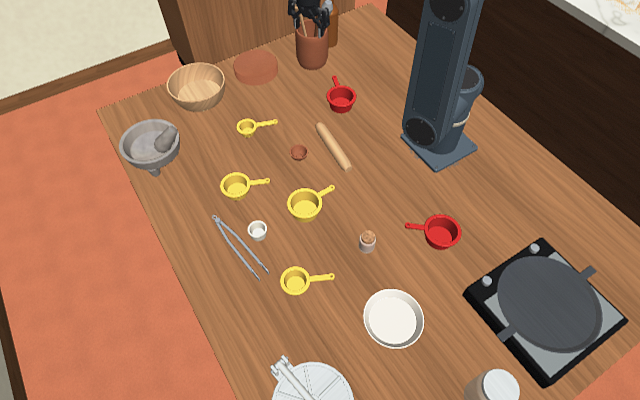

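The top view shows four yellow cups at about (331,183), (387,141), (273,137) and (450,187), and the dish at (202,186). The red look-alikes are at (236,272) and (431,296). The scene view matches.

```bash
cat > h.py <<'E'
from bench import manip
import numpy as np, cv2
from scipy.spatial.transform import Rotation as R
def cam(n):
    s=manip.state(); c=manip.capture(n)
    if n=='wrist':
        T=np.eye(4); T[:3,:3]=R.from_rotvec(s['orientation']).as_matrix(); T[:3,3]=s['ee_pos']
        T=T@np.array(c['hand_eye']); c['Rm'],c['e']=T[:3,:3],T[:3,3]
    else: c['Rm']=R.from_rotvec(c['attitude']).as_matrix(); c['e']=np.array(c['eye'])
    return c
def ray(c,uv,z):
    uv=np.atleast_2d(uv).astype(float)
    d=np.c_[(uv[:,0]-c['cx'])/c['fx'],(uv[:,1]-c['cy'])/c['fy'],np.ones(len(uv))]@c['Rm'].T
    return c['e']+d*((z-c['e'][2])/d[:,2])[:,None]
def proj(c,p):
    q=(np.atleast_2d(p)-c['e'])@c['Rm']; return np.c_[c['fx']*q[:,0]/q[:,2]+c['cx'],c['fy']*q[:,1]/q[:,2]+c['cy']]
def yellow(c):
    h=cv2.cvtColor(c['color'],cv2.COLOR_BGR2HSV)
    return cv2.inRange(h,(22,140,90),(36,255,255))
def blobs(m,amin=150):
    n,l,st,ce=cv2.connectedComponentsWithStats(m)
    return [np.uint8(l==i)*255 for i in range(1,n) if st[i,4]>amin]
def cup(c,m,z):
    """axis centre, rim radius, handle direction (angle of -x) from top-down mask at rim height z"""
    cs,_=cv2.findContours(m,cv2.RETR_EXTERNAL,cv2.CHAIN_APPROX_NONE)
    k=max(cs,key=cv2.contourArea); P=ray(c,k[:,0,:],z)[:,:2]
    # raster in metric grid
    o=P.min(0)-.01; s=4000; W=((P-o)*s).astype(np.int32)
    g=np.zeros(tuple((W.max(0)+40)[::-1]),np.uint8); cv2.fillPoly(g,[W.reshape(-1,1,2)],255)
    d=cv2.distanceTransform(g,cv2.DIST_L2,5); _,r,_,q=cv2.minMaxLoc(d)
    ctr=np.array(q)/s+o; r/=s
    D=np.linalg.norm(P-ctr,axis=1)
    near=P[D<r*1.12]
    A=np.c_[2*near,np.ones(len(near))]; x=np.linalg.lstsq(A,(near**2).sum(1),rcond=None)[0]
    ctr=x[:2]; r=np.sqrt(x[2]+ctr@ctr)
    yy,xx=np.nonzero(g); Q=np.c_[xx,yy]/s+o; Dq=np.linalg.norm(Q-ctr,axis=1)
    H=Q[Dq>r+.008]; v=H.mean(0)-ctr
    return ctr,r,np.arctan2(v[1],v[0]),Dq.max(),H
E
python3 - <<'E'
from h import *
c=cam('top')
for m in blobs(yellow(c)):
    ctr,r,a,D,_=cup(c,m,.042)
    print(ctr.round(4),'diam',round(2000*r,1),'handle deg',round(np.degrees(a),1),'maxD',round(D,3), 'px',proj(c,[*ctr,.042]).round())
h=cv2.cvtColor(c['color'],cv2.COLOR_BGR2HSV)
m=cv2.inRange(h,(0,0,150),(179,60,255)); m[:,:170]=0;m[:,235:]=0;m[:145]=0;m[225:]=0
b=max(blobs(m),key=cv2.countNonZero)
k=cv2.findContours(b,0,1)[0][0]; P=ray(c,k[:,0],.026)[:,:2].astype(np.float32)*1000
print('dish',cv2.minEnclosingCircle(P),cv2.fitEllipse(P))
for n,uv,z in(('pot',(334,134),.036),('salsa',(390,214),.034),('jar',(267,209),.064),('pinL',(346,245),.02),('pinR',(412,253),.02)):print(n,ray(c,uv,z).round(3))
E
```

```text
[0.6821 0.1833] diam 80.8 handle deg 154.1 maxD 0.108 px [[272. 136.]]
[ 0.6781 -0.1914] diam 93.3 handle deg 156.0 maxD 0.109 px [[387. 140.]]
[ 0.5338 -0.0112] diam 105.8 handle deg -178.7 maxD 0.107 px [[331. 183.]]
[ 0.5323 -0.3962] diam 69.4 handle deg 159.9 maxD 0.108 px [[450. 186.]]
dish ((516.907958984375, 409.3902282714844), 80.41561889648438) ((516.6264038085938, 409.0477294921875), (156.3457794189453, 157.2852783203125), 35.50186538696289)
pot [[ 0.696 -0.017  0.036]]
salsa [[ 0.439 -0.203  0.034]]
jar [[0.444 0.19  0.064]]
pinL [[ 0.336 -0.064  0.02 ]]
pinR [[ 0.315 -0.278  0.02 ]]
```

Call:
{"api": "move_arm", "payload": {
  "increments": [
    [0, 0, 0, 0, 0, -1],
    [0, 0, 0, 0, 0, -1],
    [0, 0, 0, 0, 0, -1],
    [0, 0, 0, 0, 0, -1],
    [0, 0, 0, 0, 0, -1]
  ],
  "jaw": -1,
  "squeeze": 70
}}

```text
time: 0.65
ee_pos: [0.2277, -0.4728, 0.2308]
orientation: [-2.86, -1.298, -0.0]
wrist_force: [-0.6, 0.7, -0.4]
finger_gap: 0.0854
```

Call:
{"api": "move_arm", "payload": {
  "increments": [
    [0, 0, 0, 0, 0, -1],
    [0, 0, 0, 0, 0, -1],
    [0, 0, 0, 0, 0, -1],
    [0, 0, 0, 0, 0, -1],
    [0, 0, 0, 0, 0, -1]
  ]
}}

```text
time: 1.15
ee_pos: [0.2277, -0.4728, 0.2308]
orientation: [-2.545, -1.84, -0.001]
wrist_force: [0.0, 0.5, 0.9]
finger_gap: 0.0858
```

Call:
{"api": "move_arm", "payload": {
  "increments": [
    [0, 0, 0, 0, 0, -1],
    [0, 0, 0, 0, 0, -1],
    [0, 0, 0, 0, 0, -1],
    [0, 0, 0, 0, 0, -1],
    [0, 0, 0, 0, 0, -1]
  ]
}}

```text
time: 1.65
ee_pos: [0.2277, -0.4728, 0.2308]
orientation: [-2.129, -2.309, -0.001]
wrist_force: [-0.3, -0.3, -0.1]
finger_gap: 0.0857
```

Call:
{"api": "move_arm", "payload": {
  "increments": [
    [0, 0, 0, 0, 0, -1],
    [0, 0, 0, 0, 0, -1],
    [0, 0, 0, 0, 0, -1],
    [0, 0, 0, 0, 0, -1],
    [0, 0, 0, 0, 0, -1]
  ]
}}

```text
time: 2.15
ee_pos: [0.2277, -0.4728, 0.2308]
orientation: [-1.628, -2.686, -0.001]
wrist_force: [-0.2, 0.5, -0.2]
finger_gap: 0.0857
```

Call:
{"api": "move_arm", "payload": {
  "increments": [
    [0, 0, 0, 0, 0, -1],
    [0, 0, 0, 0, 0, -1],
    [0, 0, 0, 0, 0, -1],
    [0, 0, 0, 0, 0, -1],
    [0, 0, 0, 0, 0, -1]
  ]
}}

```text
time: 2.65
ee_pos: [0.2277, -0.4727, 0.2308]
orientation: [-1.061, -2.956, -0.001]
wrist_force: [0.1, 1.0, -0.4]
finger_gap: 0.0855
```

Call:
{"api": "move_arm", "payload": {
  "increments": [
    [0, 0, 0, 0, 0, -1],
    [0, 0, 0, 0, 0, -1],
    [0, 0, 0, 0, 0, -1],
    [0, 0, 0, 0, 0, -1],
    [0, 0, 0, 0, 0, -1]
  ]
}}

```text
time: 3.15
ee_pos: [0.2277, -0.4728, 0.2308]
orientation: [-0.453, -3.108, -0.001]
wrist_force: [-0.2, -0.1, 0.5]
finger_gap: 0.0855
```

Call:
{"api": "move_arm", "payload": {
  "increments": [
    [0, 0, 0, 0, 0, -1],
    [0, 0, 0, 0, 0, -1],
    [0, 0, 0, 0, 0, -1],
    [0, 0, 0, 0, 0, -1]
  ]
}}

```text
time: 3.55
ee_pos: [0.2277, -0.4728, 0.2308]
orientation: [0.048, -3.141, -0.002]
wrist_force: [-0.4, 0.5, 0.1]
finger_gap: 0.0855
```

Call:
{"api": "move_arm", "payload": {
  "increments": [
    [-0.5, 0.94, 0, 0, 0, 0],
    [-0.5, 0.94, 0, 0, 0, 0],
    [-0.5, 0.94, 0, 0, 0, 0],
    [-0.5, 0.94, 0, 0, 0, 0],
    [-0.5, 0.94, 0, 0, 0, 0]
  ]
}}

```text
time: 4.05
ee_pos: [0.2991, -0.3287, 0.2309]
orientation: [0.042, -3.141, -0.001]
wrist_force: [0.5, 0.1, -0.7]
finger_gap: 0.0856
```

Call:
{"api": "move_arm", "payload": {
  "increments": [
    [-0.5, 0.94, 0, 0, 0, 0],
    [-0.5, 0.94, 0, 0, 0, 0],
    [-0.5, 0.94, 0, 0, 0, 0],
    [-0.5, 0.94, 0, 0, 0, 0],
    [-0.5, 0.94, 0, 0, 0, 0]
  ]
}}

```text
time: 4.55
ee_pos: [0.3703, -0.1857, 0.231]
orientation: [0.042, -3.141, -0.0]
wrist_force: [0.5, -0.6, 0.8]
finger_gap: 0.0855
```

Call:
{"api": "move_arm", "payload": {
  "increments": [
    [-0.5, 0.94, 0, 0, 0, 0],
    [-0.5, 0.94, 0, 0, 0, 0],
    [-0.5, 0.94, 0, 0, 0, 0],
    [-0.5, 0.94, 0, 0, 0, 0],
    [-0.4, 0.94, 0, 0, 0, 0]
  ]
}}

```text
time: 5.05
ee_pos: [0.4386, -0.0428, 0.2309]
orientation: [0.043, -3.141, -0.0]
wrist_force: [-0.5, -0.0, 0.0]
finger_gap: 0.0854
```

Call:
{"api": "move_arm", "payload": {
  "increments": [
    [-0.4, 0.94, 0, 0, 0, 0],
    [0, 0, 0, 0, 0, 0]
  ]
}}

```text
time: 5.25
ee_pos: [0.4499, -0.0128, 0.2308]
orientation: [0.05, -3.141, -0.002]
wrist_force: [0.2, 0.0, -0.3]
finger_gap: 0.0852
```

```bash
cat >> h.py <<'E'
def meas(n,zrim,save=None):
    c=cam(n); 
    if save: cv2.imwrite(save,c['color'])
    out=[]
    for m in blobs(yellow(c),600 if n=='wrist' else 150):
        try: ctr,r,a,D,H=cup(c,m,zrim)
        except Exception as e: print('skip',e); continue
        u=np.array([np.cos(a),np.sin(a)]); print(n,'ctr',ctr.round(4),'diam',round(2000*r,1),'hdl',round(np.degrees(a),1),'maxD',round(D,3),'grip84',(ctr+.084*u).round(4))
        out.append((ctr,r,a))
    return c,out
def st():
    s=manip.state(); Rm=R.from_rotvec(s['orientation']).as_matrix()
    print('t',round(s['time'],2),'tcp',s['ee_pos'].round(4),'psi',round(np.degrees(np.arctan2(Rm[1,0],Rm[0,0]))%360,2),'tilt',np.degrees(np.arccos(-Rm[2,2])).round(2),'gap',round(s['finger_gap'],4),'F',s['wrist_force'].round(1)); return s,Rm
def go(p,psi=None):
    """tool-frame metres (shares of .03) from present to p, after turning to psi deg"""
    s,Rm=st(); now=np.degrees(np.arctan2(Rm[1,0],Rm[0,0]))
    if psi is not None:
        d=(psi-now+180)%360-180; print('turn rz shares total',round(-np.radians(d)/.08,2)); Rm=R.from_euler('z',d,degrees=True).as_matrix()@Rm
    print('shift shares total',((np.array(p)-s['ee_pos'])@Rm/.03).round(2))
E
python3 - <<'E'
from h import *
st(); meas('wrist',.05,'pics/w1.png'); meas('top',.05)
E
```

```text
t 5.25 tcp [ 0.4499 -0.0128  0.2308] psi 181.83 tilt 0.09 gap 0.0852 F [ 0.2  0.  -0.3]
wrist ctr [ 0.5162 -0.3565] diam 42.7 hdl -173.3 maxD 0.09 grip84 [ 0.4328 -0.3663]
wrist ctr [ 0.5316 -0.0104] diam 105.6 hdl -178.6 maxD 0.108 grip84 [ 0.4476 -0.0125]
top ctr [0.6802 0.1825] diam 80.6 hdl 154.1 maxD 0.107 grip84 [0.6046 0.2192]
top ctr [ 0.6763 -0.1903] diam 92.8 hdl 156.2 maxD 0.108 grip84 [ 0.5995 -0.1564]
top ctr [ 0.5313 -0.3941] diam 69.1 hdl 159.9 maxD 0.107 grip84 [ 0.4524 -0.3653]
```

View pics/w1.png

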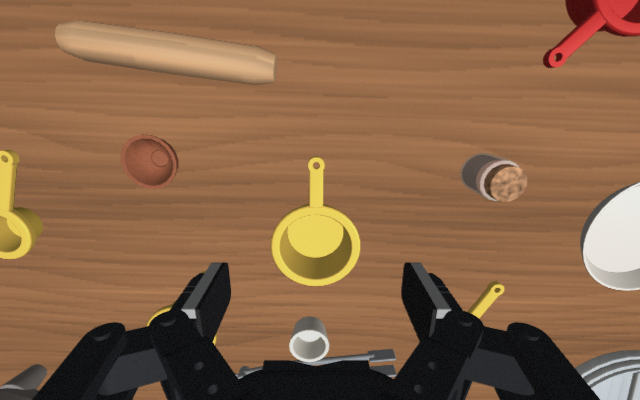

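The wrist view shows the largest cup at (316,245) with its handle up to (317,165). That agrees with the top camera to about 2 mm, so I'll descend and grip.

Call:
{"api": "move_arm", "payload": {
  "increments": [
    [0.07, 0, 1, 0, 0, 0],
    [0, 0, 1, 0, 0, 0],
    [0, 0, 1, 0, 0, 0],
    [0, 0, 1, 0, 0, 0],
    [0, 0, 1, 0, 0, 0]
  ],
  "jaw": -0.3
}}

```text
time: 5.85
ee_pos: [0.4468, -0.017, 0.0801]
orientation: [-0.039, 3.141, -0.001]
wrist_force: [0.3, 0.7, 0.1]
finger_gap: 0.0555
```

Call:
{"api": "move_arm", "payload": {
  "increments": [
    [0, 0, 0.8, 0, 0, 0],
    [0, 0, 0.5, 0, 0, 0],
    [0, 0, 0.23, 0, 0, 0],
    [0, 0, 0, 0, 0, 0]
  ]
}}

```text
time: 6.25
ee_pos: [0.4461, -0.0163, 0.0344]
orientation: [0.04, -3.139, -0.0]
wrist_force: [-0.1, -0.0, 0.6]
finger_gap: 0.0556
```

Call:
{"api": "move_arm", "payload": {
  "increments": [
    [0, 0, 0, 0, 0, 0],
    [0, 0, 0, 0, 0, 0],
    [0, 0, 0, 0, 0, 0],
    [0, 0, 0, 0, 0, 0],
    [0, 0, 0, 0, 0, 0]
  ],
  "jaw": 1
}}

```text
time: 6.75
ee_pos: [0.4483, -0.016, 0.0366]
orientation: [-0.043, 3.139, -0.001]
wrist_force: [-0.8, -0.2, 4.8]
finger_gap: 0.0141
```

Call:
{"api": "move_arm", "payload": {
  "increments": [
    [0, 0, 0, 0, 0, 0],
    [0, 0, 0, 0, 0, 0],
    [0, 0, 0, 0, 0, 0]
  ]
}}

```text
time: 7.05
ee_pos: [0.448, -0.0159, 0.0363]
orientation: [-0.043, 3.14, -0.001]
wrist_force: [-1.0, -1.3, 6.0]
finger_gap: 0.014
```

Call:
{"api": "move_arm", "payload": {
  "increments": [
    [0, 0, -0.3, 0, 0, 0],
    [0, 0, -0.6, 0, 0, 0],
    [0, 0, -1, 0, 0, 0],
    [0, 0, -1, 0, 0, 0],
    [0, 0, -0.8, 0, 0, 0]
  ]
}}

```text
time: 7.55
ee_pos: [0.4469, -0.0154, 0.1475]
orientation: [0.043, -3.141, -0.001]
wrist_force: [0.6, -0.9, -1.2]
finger_gap: 0.0139
```

Call:
{"api": "move_arm", "payload": {
  "increments": [
    [0, 0, -0.4, 0, 0, 0],
    [0, 0, 0, 0, 0, 0]
  ]
}}

```text
time: 7.75
ee_pos: [0.4483, -0.0157, 0.16]
orientation: [-0.043, 3.139, -0.001]
wrist_force: [0.4, -0.6, -1.1]
finger_gap: 0.0139
```

Run:
```python
from h import *
s,_=st(); c,_=meas('wrist',s['ee_pos'][2]+.015,'pics/w2.png')
p=s['ee_pos']; print('dish'); 
c=cam('top'); h=cv2.cvtColor(c['color'],cv2.COLOR_BGR2HSV)
go([.436,.431,.1],165)
```

```text
t 7.75 tcp [ 0.4483 -0.0157  0.16  ] psi 181.57 tilt 0.16 gap 0.0139 F [ 0.4 -0.6 -1.1]
wrist ctr [ 0.4906 -0.0144] diam 24.9 hdl -178.1 maxD 0.07 grip84 [ 0.4066 -0.0171]
wrist ctr [0.4747 0.0994] diam 10.9 hdl -26.5 maxD 0.025 grip84 [0.5499 0.0619]
dish
t 7.85 tcp [ 0.4467 -0.0155  0.1572] psi 181.56 tilt 0.11 gap 0.0138 F [-0.3 -0.4 -0.9]
turn rz shares total 3.61
shift shares total [ 4.19 14.28  1.92]
```

View pics/w2.png

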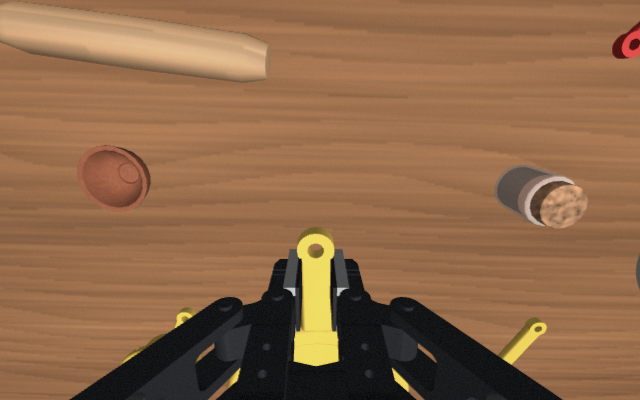

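Call:
{"api": "move_arm", "payload": {
  "increments": [
    [0, 0, 0, 0, 0, 0.6],
    [0, 0.4, 0, 0, 0, 0.8],
    [0, 0.5, 0, 0, 0, 0.8],
    [0, 0.6, 0, 0, 0, 0.8],
    [0, 0.8, 0, 0, 0, 0.61]
  ]
}}

```text
time: 8.35
ee_pos: [0.455, 0.0528, 0.1559]
orientation: [-0.415, -3.11, 0.001]
wrist_force: [1.1, 0.3, -0.2]
finger_gap: 0.0136
```

Call:
{"api": "move_arm", "payload": {
  "increments": [
    [0.3, 0.9, 0, 0, 0, 0],
    [0.3, 0.9, 0, 0, 0, 0],
    [0.3, 0.9, 0, 0, 0, 0],
    [0.3, 0.9, 0, 0, 0, 0],
    [0.3, 0.9, 0, 0, 0, 0]
  ]
}}

```text
time: 8.85
ee_pos: [0.4463, 0.1954, 0.1558]
orientation: [-0.409, -3.111, 0.002]
wrist_force: [0.6, 0.2, -0.7]
finger_gap: 0.0137
```

Call:
{"api": "move_arm", "payload": {
  "increments": [
    [0.3, 0.9, 0, 0, 0, 0],
    [0.3, 0.9, 0, 0, 0, 0],
    [0.3, 0.9, 0, 0, 0, 0],
    [0.3, 0.9, 0, 0, 0, 0],
    [0.3, 0.9, 0, 0, 0, 0]
  ]
}}

```text
time: 9.35
ee_pos: [0.4379, 0.3371, 0.1556]
orientation: [-0.409, -3.111, 0.004]
wrist_force: [-0.2, 0.5, -1.2]
finger_gap: 0.0137
```

Call:
{"api": "move_arm", "payload": {
  "increments": [
    [0.3, 0.9, 0, 0, 0, 0],
    [0.3, 0.9, 0, 0, 0, 0],
    [0.2, 0.5, 0, 0, 0, 0],
    [0, 0, 0, 0, 0, 0],
    [0, 0, 0, 0, 0, 0]
  ]
}}

```text
time: 9.85
ee_pos: [0.4335, 0.4086, 0.157]
orientation: [-0.409, -3.113, 0.004]
wrist_force: [-0.2, -0.4, -0.5]
finger_gap: 0.0136
```

Run:
```python
from h import *
s,Rm=st()
c,_=meas('top',s['ee_pos'][2]+.014,None); cv2.imwrite('pics/t2.png',cv2.resize(c['color'][100:280,120:360],None,fx=3,fy=3))
c=cam('scene'); cv2.imwrite('pics/s2.png',cv2.resize(c['color'][180:380,260:520],None,fx=3,fy=3))
go([.436,.431,.045],165)
```

```text
t 9.85 tcp [0.4335 0.4086 0.157 ] psi 165.03 tilt 0.18 gap 0.0136 F [-0.2 -0.4 -0.5]
top ctr [0.654  0.1706] diam 74.8 hdl 154.1 maxD 0.099 grip84 [0.5785 0.2073]
top ctr [ 0.6505 -0.1747] diam 86.1 hdl 156.0 maxD 0.1 grip84 [ 0.5738 -0.1406]
top ctr [0.516  0.3869] diam 103.1 hdl 168.2 maxD 0.067 grip84 [0.4337 0.4041]
top ctr [ 0.5162 -0.3635] diam 63.8 hdl 159.8 maxD 0.099 grip84 [ 0.4373 -0.3345]
t 9.95 tcp [0.4341 0.4083 0.1579] psi 164.95 tilt 0.09 gap 0.014 F [ 0.1  0.1 -1.5]
turn rz shares total -0.01
shift shares total [0.13 0.75 3.76]
```

View pics/s2.png

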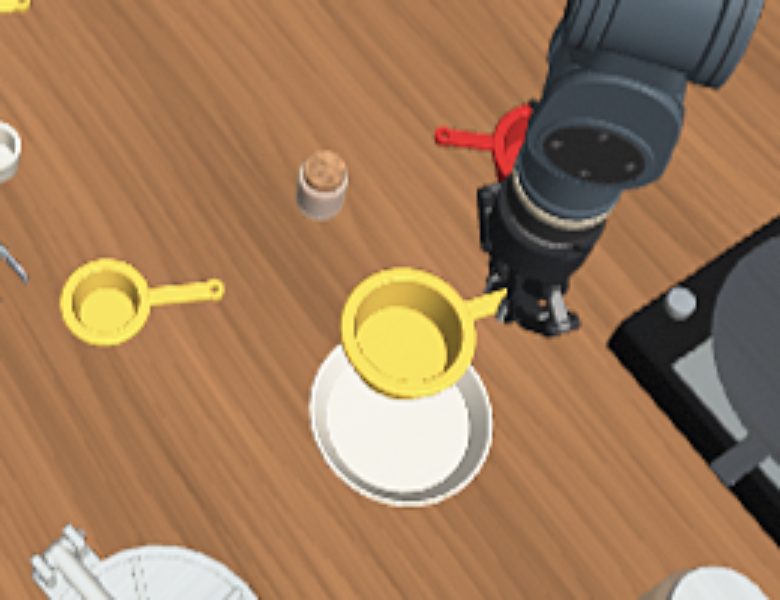

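Call:
{"api": "move_arm", "payload": {
  "increments": [
    [0.13, 0.75, 0, 0, 0, 0],
    [0, 0, 0.8, 0, 0, 0],
    [0, 0, 1, 0, 0, 0],
    [0, 0, 1, 0, 0, 0],
    [0, 0, 0.6, 0, 0, 0]
  ]
}}

```text
time: 10.45
ee_pos: [0.4353, 0.43, 0.0537]
orientation: [-0.412, -3.112, 0.005]
wrist_force: [0.4, 0.1, -1.0]
finger_gap: 0.0139
```

Call:
{"api": "move_arm", "payload": {
  "increments": [
    [0, 0, 0.25, 0, 0, 0],
    [0, 0, 0.1, 0, 0, 0],
    [0, 0, 0, 0, 0, 0]
  ]
}}

```text
time: 10.75
ee_pos: [0.4368, 0.432, 0.0467]
orientation: [0.411, 3.114, 0.001]
wrist_force: [-0.6, 0.2, -0.7]
finger_gap: 0.0143
```

Run:
```python
from h import *
go([.436,.431,.0425],165)
```

```text
t 10.75 tcp [0.4368 0.432  0.0467] psi 164.97 tilt 0.06 gap 0.0143 F [-0.6  0.2 -0.7]
turn rz shares total -0.01
shift shares total [ 0.02 -0.04  0.14]
```

Call:
{"api": "move_arm", "payload": {
  "increments": [
    [0, 0, 0.06, 0, 0, 0],
    [0, 0, 0.06, 0, 0, 0],
    [0, 0, 0.03, 0, 0, 0],
    [0, 0, 0, 0, 0, 0]
  ]
}}

```text
time: 11.15
ee_pos: [0.4368, 0.4329, 0.0429]
orientation: [0.409, 3.113, 0.003]
wrist_force: [-1.1, 0.5, 3.1]
finger_gap: 0.0137
```

Call:
{"api": "move_arm", "payload": {
  "increments": [
    [0, 0, 0, 0, 0, 0],
    [0, 0, 0, 0, 0, 0],
    [0, 0, 0, 0, 0, 0],
    [0, 0, 0, 0, 0, 0]
  ],
  "jaw": -0.3
}}

```text
time: 11.55
ee_pos: [0.4361, 0.4321, 0.0411]
orientation: [-0.41, -3.114, 0.001]
wrist_force: [-0.6, -0.4, 0.0]
finger_gap: 0.0555
```

Call:
{"api": "move_arm", "payload": {
  "increments": [
    [0, 0, -0.3, 0, 0, 0],
    [0, 0, -0.7, 0, 0, 0],
    [0, 0, -1, 0, 0, 0],
    [0, 0, -1, 0, 0, 0],
    [0, 0, -1, 0, 0, 0]
  ]
}}

```text
time: 12.05
ee_pos: [0.4361, 0.4322, 0.1632]
orientation: [0.41, 3.114, 0.0]
wrist_force: [-0.2, -0.1, 0.3]
finger_gap: 0.0556
```

Call:
{"api": "move_arm", "payload": {
  "increments": [
    [0, 0, -1, 0, 0, 0],
    [0, 0, 0, 0, 0, 0]
  ]
}}

```text
time: 12.25
ee_pos: [0.4385, 0.4341, 0.1984]
orientation: [0.409, 3.107, 0.013]
wrist_force: [1.7, 0.8, 1.1]
finger_gap: 0.0557
```

Run:
```python
from h import *
c,_=meas('top',.056); 
meas('wrist',.056,'pics/w3.png')
c=cam('top'); h=cv2.cvtColor(c['color'],cv2.COLOR_BGR2HSV)
m=cv2.inRange(h,(0,0,130),(179,70,255))|yellow(c); m[:,:165]=0;m[:,240:]=0;m[:140]=0;m[230:]=0
b=max(blobs(m),key=cv2.countNonZero); k=cv2.findContours(b,0,1)[0][0]; P=ray(c,k[:,0],.026)[:,:2].astype(np.float32)*1000
print(cv2.minEnclosingCircle(P))
# second cup grip: tcp
go([.600,-.157,.2],156.1)
```

```text
top ctr [0.679  0.1819] diam 80.1 hdl 154.1 maxD 0.107 grip84 [0.6035 0.2185]
top ctr [ 0.6752 -0.1897] diam 92.5 hdl 155.9 maxD 0.108 grip84 [ 0.5986 -0.1554]
top ctr [0.5198 0.4118] diam 102.6 hdl 166.6 maxD 0.07 grip84 [0.4381 0.4313]
top ctr [ 0.5305 -0.3926] diam 68.9 hdl 159.9 maxD 0.107 grip84 [ 0.4516 -0.3638]
wrist ctr [0.517  0.4129] diam 105.8 hdl 166.2 maxD 0.108 grip84 [0.4354 0.433 ]
wrist ctr [0.6475 0.221 ] diam 39.7 hdl 165.9 maxD 0.042 grip84 [0.566  0.2415]
((517.5338134765625, 409.1366882324219), 80.99720001220703)
t 12.4 tcp [0.4361 0.4322 0.1913] psi 165.01 tilt 0.0 gap 0.0558 F [-0.8  0.6 -0.6]
turn rz shares total 1.94
shift shares total [-12.95 -15.74  -0.29]
```

View pics/w3.png

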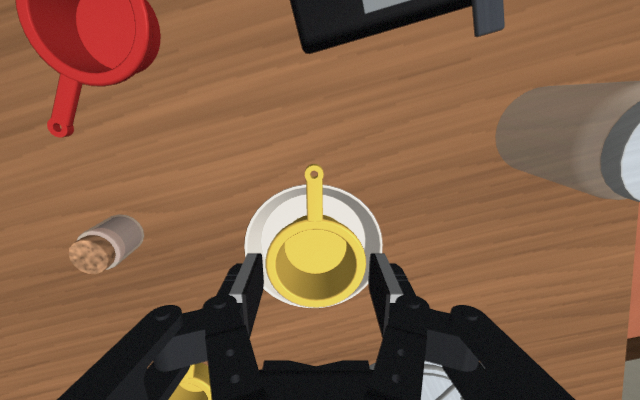

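The wrist view shows the largest cup upright in the dish at (316,262), handle at (314,175). Its centre is about 4 mm from the dish centre. Next is the second cup.

Call:
{"api": "move_arm", "payload": {
  "increments": [
    [0, 0, 0, 0, 0, 0.97],
    [0, 0, 0, 0, 0, 0.97],
    [-0.81, -0.98, 0, 0, 0, 0],
    [-0.81, -0.98, 0, 0, 0, 0],
    [-0.81, -0.98, 0, 0, 0, 0]
  ]
}}

```text
time: 12.9
ee_pos: [0.466, 0.3205, 0.1888]
orientation: [-0.647, -3.071, 0.005]
wrist_force: [-0.6, 0.3, 1.1]
finger_gap: 0.0557
```

Call:
{"api": "move_arm", "payload": {
  "increments": [
    [-0.81, -0.98, 0, 0, 0, 0],
    [-0.81, -0.98, 0, 0, 0, 0],
    [-0.81, -0.98, 0, 0, 0, 0],
    [-0.81, -0.98, 0, 0, 0, 0],
    [-0.81, -0.98, 0, 0, 0, 0]
  ]
}}

```text
time: 13.4
ee_pos: [0.5177, 0.1368, 0.1891]
orientation: [-0.649, -3.07, 0.002]
wrist_force: [0.7, 0.3, -0.5]
finger_gap: 0.0551
```

Call:
{"api": "move_arm", "payload": {
  "increments": [
    [-0.81, -0.98, 0, 0, 0, 0],
    [-0.81, -0.98, 0, 0, 0, 0],
    [-0.81, -0.98, 0, 0, 0, 0],
    [-0.81, -0.98, 0, 0, 0, 0],
    [-0.81, -0.98, 0, 0, 0, 0]
  ]
}}

```text
time: 13.9
ee_pos: [0.5693, -0.0465, 0.189]
orientation: [-0.649, -3.07, -0.0]
wrist_force: [0.7, 0.1, 0.0]
finger_gap: 0.0552
```

Call:
{"api": "move_arm", "payload": {
  "increments": [
    [-0.81, -0.98, 0, 0, 0, 0],
    [-0.81, -0.98, 0, 0, 0, 0],
    [-0.81, -0.98, 0, 0, 0, 0],
    [0, 0, 0, 0, 0, 0],
    [0, 0, 0, 0, 0, 0]
  ]
}}

```text
time: 14.4
ee_pos: [0.6001, -0.1557, 0.1888]
orientation: [-0.652, -3.069, -0.002]
wrist_force: [0.5, 0.5, 0.1]
finger_gap: 0.0555
```

Run:
```python
from h import *
_,o=meas('wrist',.041)
ctr,r,a=min(o,key=lambda x:np.linalg.norm(x[0]-[.677,-.191]))
g=ctr+.084*np.array([np.cos(a),np.sin(a)])
go([*g,.028],np.degrees(a))
```

```text
wrist ctr [0.6652 0.1353] diam 23.5 hdl 62.3 maxD 0.037 grip84 [0.7043 0.2096]
wrist ctr [ 0.5325 -0.39  ] diam 70.2 hdl 159.7 maxD 0.105 grip84 [ 0.4537 -0.3608]
wrist ctr [ 0.6768 -0.1903] diam 93.8 hdl 156.1 maxD 0.108 grip84 [ 0.6    -0.1563]
t 14.45 tcp [ 0.6002 -0.1548  0.1895] psi 156.09 tilt 0.23 gap 0.0556 F [-0.7 -0.4 -0.2]
turn rz shares total 0.0
shift shares total [-0.04 -0.05  5.38]
```

Call:
{"api": "move_arm", "payload": {
  "increments": [
    [0, 0, 1, 0, 0, 0],
    [0, 0, 1, 0, 0, 0],
    [0, 0, 1, 0, 0, 0],
    [0, 0, 1, 0, 0, 0],
    [0, 0, 0.7, 0, 0, 0]
  ]
}}

```text
time: 14.95
ee_pos: [0.5993, -0.1527, 0.0474]
orientation: [-0.645, -3.07, -0.002]
wrist_force: [-0.6, 0.7, -0.5]
finger_gap: 0.0552
```

Call:
{"api": "move_arm", "payload": {
  "increments": [
    [0, 0, 0.4, 0, 0, 0],
    [0, 0, 0.24, 0, 0, 0],
    [0, 0, 0, 0, 0, 0]
  ]
}}

```text
time: 15.25
ee_pos: [0.6007, -0.1544, 0.0306]
orientation: [-0.648, -3.073, -0.0]
wrist_force: [-0.7, -0.5, 0.6]
finger_gap: 0.0556
```

Call:
{"api": "move_arm", "payload": {
  "increments": [
    [0, 0, 0, 0, 0, 0],
    [0, 0, 0, 0, 0, 0],
    [0, 0, 0, 0, 0, 0],
    [0, 0, 0, 0, 0, 0],
    [0, 0, 0, 0, 0, 0]
  ],
  "jaw": 1
}}

```text
time: 15.75
ee_pos: [0.6021, -0.1556, 0.0325]
orientation: [0.65, 3.071, -0.0]
wrist_force: [-0.6, 0.2, 3.5]
finger_gap: 0.0135
```

Call:
{"api": "move_arm", "payload": {
  "increments": [
    [0, 0, 0, 0, 0, 0],
    [0, 0, 0, 0, 0, 0]
  ]
}}

```text
time: 15.95
ee_pos: [0.6019, -0.1555, 0.0322]
orientation: [0.65, 3.072, -0.0]
wrist_force: [-0.4, 0.7, 4.9]
finger_gap: 0.0139
```

Call:
{"api": "move_arm", "payload": {
  "increments": [
    [0, 0, -0.3, 0, 0, 0],
    [0, 0, -0.6, 0, 0, 0],
    [0, 0, -1, 0, 0, 0],
    [0, 0, -1, 0, 0, 0],
    [0, 0, -1, 0, 0, 0]
  ]
}}

```text
time: 16.45
ee_pos: [0.6002, -0.155, 0.1483]
orientation: [-0.65, -3.071, -0.0]
wrist_force: [1.0, -0.1, -0.7]
finger_gap: 0.0131
```

Call:
{"api": "move_arm", "payload": {
  "increments": [
    [0, 0, -0.7, 0, 0, 0],
    [0, 0, -0.3, 0, 0, 0],
    [0, 0, 0, 0, 0, 0]
  ]
}}

```text
time: 16.75
ee_pos: [0.6018, -0.1556, 0.1794]
orientation: [0.65, 3.072, -0.001]
wrist_force: [0.0, -0.5, 0.1]
finger_gap: 0.0134
```

Run:
```python
from h import *
s,_=st()
c,_=meas('top',s['ee_pos'][2]+.013)
a=np.radians(166.2); go([.517+.084*np.cos(a),.4125+.084*np.sin(a),.1],166.2)
```

```text
t 16.75 tcp [ 0.6018 -0.1556  0.1794] psi 156.12 tilt 0.11 gap 0.0134 F [ 0.  -0.5  0.1]
top ctr [0.6495 0.1686] diam 73.5 hdl 154.1 maxD 0.098 grip84 [0.5739 0.2052]
top ctr [0.5036 0.3792] diam 94.0 hdl 166.6 maxD 0.098 grip84 [0.4219 0.3987]
top ctr [ 0.5134 -0.3579] diam 63.1 hdl 159.9 maxD 0.098 grip84 [ 0.4346 -0.3291]
t 16.8 tcp [ 0.6012 -0.1553  0.1777] psi 156.12 tilt 0.03 gap 0.0131 F [ 0.5 -0.1 -0.5]
turn rz shares total -2.2
shift shares total [10.04 17.71  2.6 ]
```

Call:
{"api": "move_arm", "payload": {
  "increments": [
    [0, 0, 0, 0, 0, -0.6],
    [0, 0.3, 0, 0, 0, -0.8],
    [0, 0.41, 0, 0, 0, -0.8],
    [0.5, 0.9, 0, 0, 0, 0],
    [0.6, 1, 0, 0, 0, 0]
  ]
}}

```text
time: 17.3
ee_pos: [0.5884, -0.0716, 0.1748]
orientation: [-0.38, -3.114, -0.001]
wrist_force: [0.9, 0.4, -0.8]
finger_gap: 0.0136
```

Call:
{"api": "move_arm", "payload": {
  "increments": [
    [0.6, 1, 0, 0, 0, 0],
    [0.6, 1, 0, 0, 0, 0],
    [0.6, 1, 0, 0, 0, 0],
    [0.6, 1, 0, 0, 0, 0],
    [0.6, 1, 0, 0, 0, 0]
  ]
}}

```text
time: 17.8
ee_pos: [0.536, 0.0964, 0.1754]
orientation: [-0.377, -3.114, 0.001]
wrist_force: [-0.1, 0.6, -0.4]
finger_gap: 0.0136
```

Call:
{"api": "move_arm", "payload": {
  "increments": [
    [0.6, 1, 0, 0, 0, 0],
    [0.6, 1, 0, 0, 0, 0],
    [0.6, 1, 0, 0, 0, 0],
    [0.6, 1, 0, 0, 0, 0],
    [0.6, 1, 0, 0, 0, 0]
  ]
}}

```text
time: 18.3
ee_pos: [0.4845, 0.2631, 0.1755]
orientation: [-0.377, -3.115, 0.003]
wrist_force: [1.0, 1.1, -0.4]
finger_gap: 0.0133
```

Call:
{"api": "move_arm", "payload": {
  "increments": [
    [0.6, 1, 0, 0, 0, 0],
    [0.6, 1, 0, 0, 0, 0],
    [0.54, 1, 0, 0, 0, 0],
    [0.2, 1, 0, 0, 0, 0],
    [0, 0.1, 0, 0, 0, 0]
  ]
}}

```text
time: 18.8
ee_pos: [0.4573, 0.3981, 0.1748]
orientation: [-0.371, -3.116, 0.003]
wrist_force: [-0.7, -0.4, -1.1]
finger_gap: 0.0137
```

Call:
{"api": "move_arm", "payload": {
  "increments": [
    [0, 0, 1, 0, 0, 0],
    [0, 0, 0.6, 0, 0, 0],
    [0, 0, 0, 0, 0, 0]
  ]
}}

```text
time: 19.1
ee_pos: [0.4563, 0.393, 0.1243]
orientation: [-0.377, -3.111, 0.012]
wrist_force: [0.0, -0.4, -0.8]
finger_gap: 0.0135
```

Run:
```python
from h import *
s,_=st()
c,_=meas('top',s['ee_pos'][2]+.009)
c=cam('scene'); cv2.imwrite('pics/s4.png',cv2.resize(c['color'][200:380,280:500],None,fx=3,fy=3))
a=np.radians(166.2); go([.517+.084*np.cos(a),.4125+.084*np.sin(a),.0572],166.2)
```

```text
t 19.1 tcp [0.4563 0.393  0.1243] psi 166.18 tilt 0.64 gap 0.0135 F [ 0.  -0.4 -0.8]
top ctr [0.6621 0.1744] diam 76.6 hdl 154.1 maxD 0.101 grip84 [0.5866 0.2111]
top ctr [0.537  0.3714] diam 93.3 hdl 145.0 maxD 0.073 grip84 [0.4682 0.4195]
top ctr [ 0.5209 -0.373 ] diam 65.6 hdl 159.9 maxD 0.101 grip84 [ 0.442  -0.3441]
t 19.2 tcp [0.4585 0.3944 0.1286] psi 166.17 tilt 0.21 gap 0.0135 F [0.3 0.2 0.2]
turn rz shares total -0.01
shift shares total [1.04 1.06 2.38]
```

View pics/s4.png

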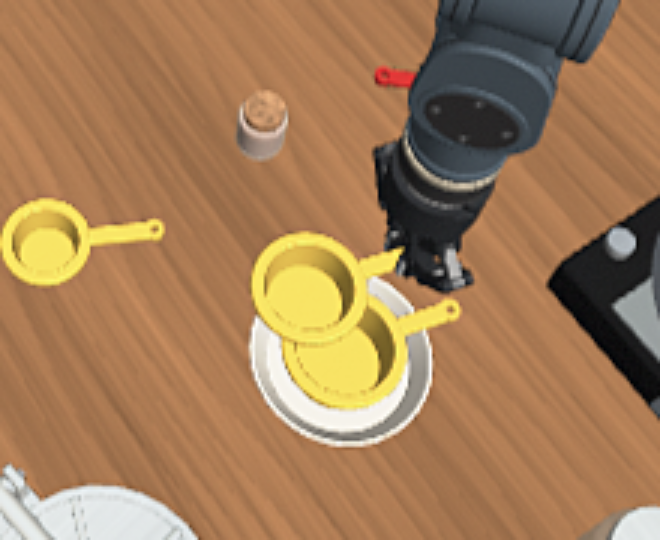

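Call:
{"api": "move_arm", "payload": {
  "increments": [
    [0.5, 0.53, 0, 0, 0, 0],
    [0.5, 0.53, 0.4, 0, 0, 0],
    [0, 0, 0.6, 0, 0, 0],
    [0, 0, 0, 0, 0, 0],
    [0, 0, 0, 0, 0, 0]
  ]
}}

```text
time: 19.7
ee_pos: [0.4381, 0.4334, 0.101]
orientation: [0.378, 3.118, 0.0]
wrist_force: [-0.4, -0.6, 0.0]
finger_gap: 0.0135
```

Run:
```python
from h import *
s,_=st()
c,_=meas('top',s['ee_pos'][2]+.009); cv2.imwrite('pics/t5.png',cv2.resize(c['color'][140:240,150:270],None,fx=6,fy=6,interpolation=2))
a=np.radians(166.2); go([.517+.0826*np.cos(a),.4125+.0826*np.sin(a),.0572],166.2)
```

```text
t 19.7 tcp [0.4381 0.4334 0.101 ] psi 166.17 tilt 0.02 gap 0.0135 F [-0.4 -0.6  0. ]
top ctr [0.6674 0.1766] diam 77.5 hdl 154.1 maxD 0.103 grip84 [0.5918 0.2133]
top ctr [0.5136 0.4015] diam 102.9 hdl 164.7 maxD 0.071 grip84 [0.4326 0.4236]
top ctr [ 0.5238 -0.3789] diam 66.6 hdl 159.9 maxD 0.103 grip84 [ 0.4449 -0.35  ]
t 19.75 tcp [0.4385 0.4336 0.1016] psi 166.17 tilt 0.1 gap 0.0137 F [-0.  -0.6 -0.6]
turn rz shares total -0.01
shift shares total [ 0.05 -0.06  1.48]
```

View pics/t5.png

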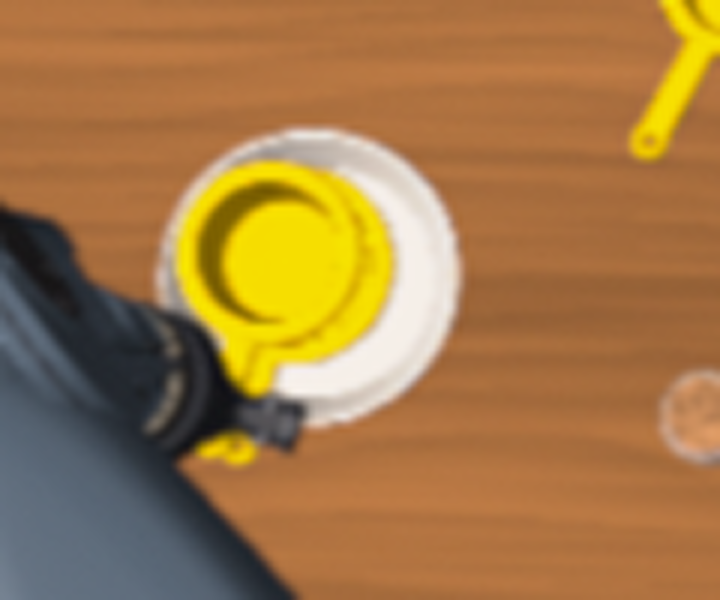

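Run:
```python
from h import *
c=cam('top'); f=lambda u,v:(u/6+150,v/6+140)
print('held',ray(c,f(267,255),.110)[0].round(4))
print('lower proj crop',(proj(c,[.5185,.412,.056])-[150,140])*6, 'held expected crop',(proj(c,[.5185,.412,.110])-[150,140])*6)
m=yellow(c); b=m[140:240,150:270]
ys,xs=np.nonzero(b); print('right edge',xs.max()*6)
```

```text
held [0.5165 0.4101 0.11  ]
lower proj crop [[288.23705227 264.06018409]] held expected crop [[263.52546695 251.11469746]]
right edge 714
```

Call:
{"api": "move_arm", "payload": {
  "increments": [
    [0, 0, 0.4, 0, 0, 0],
    [0, 0, 0.4, 0, 0, 0],
    [0, 0, 0.3, 0, 0, 0],
    [0, 0, 0.15, 0, 0, 0],
    [0, 0, 0, 0, 0, 0]
  ]
}}

```text
time: 20.3
ee_pos: [0.4368, 0.4328, 0.0608]
orientation: [-0.377, -3.117, 0.004]
wrist_force: [-0.2, -0.4, -0.6]
finger_gap: 0.0136
```

Call:
{"api": "move_arm", "payload": {
  "increments": [
    [0, 0, 0.06, 0, 0, 0],
    [0, 0, 0.06, 0, 0, 0],
    [0, 0, 0, 0, 0, 0]
  ]
}}

```text
time: 20.6
ee_pos: [0.4378, 0.4338, 0.0593]
orientation: [0.377, 3.119, 0.0]
wrist_force: [-0.4, -0.1, -0.1]
finger_gap: 0.0136
```

Call:
{"api": "move_arm", "payload": {
  "increments": [
    [0, 0, 0.04, 0, 0, 0],
    [0, 0, 0.03, 0, 0, 0],
    [0, 0, 0, 0, 0, 0]
  ]
}}

```text
time: 20.9
ee_pos: [0.438, 0.434, 0.0579]
orientation: [0.377, 3.118, 0.001]
wrist_force: [-1.1, -0.7, 2.1]
finger_gap: 0.0136
```

Call:
{"api": "move_arm", "payload": {
  "increments": [
    [0, 0, 0, 0, 0, 0],
    [0, 0, 0, 0, 0, 0],
    [0, 0, 0, 0, 0, 0],
    [0, 0, 0, 0, 0, 0]
  ],
  "jaw": -0.3
}}

```text
time: 21.3
ee_pos: [0.4376, 0.4336, 0.0567]
orientation: [-0.377, -3.119, 0.001]
wrist_force: [0.3, 0.3, 0.9]
finger_gap: 0.0555
```

Call:
{"api": "move_arm", "payload": {
  "increments": [
    [0, 0, -0.3, 0, 0, 0],
    [0, 0, -0.7, 0, 0, 0],
    [0, 0, -1, 0, 0, 0],
    [0, 0, -1, 0, 0, 0],
    [0, 0, -1, 0, 0, 0]
  ]
}}

```text
time: 21.8
ee_pos: [0.4377, 0.4337, 0.1788]
orientation: [0.377, 3.118, 0.001]
wrist_force: [0.0, 0.3, 0.1]
finger_gap: 0.0556
```

Call:
{"api": "move_arm", "payload": {
  "increments": [
    [0, 0, -0.5, 0, 0, 0],
    [0, 0, 0, 0, 0, 0],
    [0, 0, 0, 0, 0, 0]
  ]
}}

```text
time: 22.1
ee_pos: [0.4379, 0.4338, 0.1923]
orientation: [0.377, 3.118, 0.001]
wrist_force: [-0.2, 0.1, -0.5]
finger_gap: 0.0552
```

Run:
```python
from h import *
c,_=meas('wrist',.066,'pics/w6.png'); 
def pts(c,m):
    v,u=np.nonzero((m>0)&(c['depth']>0)); z=c['depth'][v,u]
    return np.c_[(u-c['cx'])/c['fx']*z,(v-c['cy'])/c['fy']*z,z]@c['Rm'].T+c['e']
P=pts(c,yellow(c)); P=P[np.linalg.norm(P[:,:2]-[.517,.4125],axis=1)<.115]
P=P[P[:,2]>.059]; A=np.c_[P[:,:2]-[.517,.4125],np.ones(len(P))]; print('n',len(P),'plane',np.linalg.lstsq(A,P[:,2],rcond=None)[0].round(4),np.percentile(P[:,2],[5,50,95]).round(4))
meas('top',.066)
go([.605,.219,.19],154.1)
```

```text
wrist ctr [0.5121 0.4143] diam 102.7 hdl 165.6 maxD 0.105 grip84 [0.4307 0.4351]
wrist ctr [0.6375 0.2352] diam 36.9 hdl 173.8 maxD 0.038 grip84 [0.554  0.2443]
n 3871 plane [-0.0393 -0.0253  0.0663] [0.0616 0.0667 0.068 ]
top ctr [0.6765 0.181 ] diam 80.0 hdl 154.1 maxD 0.106 grip84 [0.601  0.2177]
top ctr [0.5185 0.4094] diam 102.1 hdl 163.7 maxD 0.069 grip84 [0.4379 0.433 ]
top ctr [ 0.5293 -0.3901] diam 68.4 hdl 159.9 maxD 0.106 grip84 [ 0.4504 -0.3612]
t 22.2 tcp [0.4371 0.4332 0.1903] psi 166.2 tilt 0.16 gap 0.0556 F [-1.  -0.3 -0.5]
turn rz shares total 2.64
shift shares total [-8.15 -3.98  0.  ]
```

View pics/w6.png

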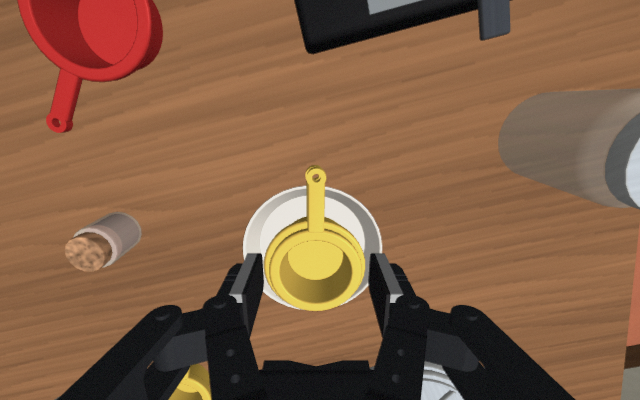

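```bash
cat >> h.py <<'E'
def plane(c,m,ctr,zlo,rad=.115):
    v,u=np.nonzero((m>0)&(c['depth']>0)); z=c['depth'][v,u]
    P=np.c_[(u-c['cx'])/c['fx']*z,(v-c['cy'])/c['fy']*z,z]@c['Rm'].T+c['e']
    P=P[(np.linalg.norm(P[:,:2]-ctr,axis=1)<rad)&(P[:,2]>zlo)]
    x=np.array([0,0,np.median(P[:,2])]); A=np.c_[P[:,:2]-ctr,np.ones(len(P))]
    for _ in range(15):
        k=abs(A@x-P[:,2])<.0025; x=np.linalg.lstsq(A[k],P[k,2],rcond=None)[0]
    print('plane n',k.sum(),x.round(4))
E
python3 - <<'E'
from h import *
c=cam('wrist'); plane(c,yellow(c),[.517,.4125],.060)
h=cv2.cvtColor(c['color'],cv2.COLOR_BGR2HSV)
w=cv2.inRange(h,(0,0,130),(179,60,255)); w[:180]=0;w[:,:235]=0;w[:,390:]=0; plane(c,w,[.517,.409],.022,.09)
m=cv2.inRange(h,(8,60,40),(20,220,220)); plane(c,m,[.4,.3],-.02,.4)
c=cam('scene'); plane(c,yellow(c),[.517,.4125],.060)
E
```

```text
plane n 3486 [-0.0016  0.0003  0.0667]
plane n 1134 [-0.002   0.0014  0.0262]
plane n 138473 [ 0.0002 -0.0005  0.0011]
plane n 420 [-0.0031 -0.0089  0.0667]
```

The stack is level with its top at 66.7 mm, against 66 expected. Next is the third cup.

```bash
cat >> h.py <<'E'
def rim(c,ctr,z,r,tol=.003):
    """fit cup with rim radius r at height z from depth points on its top face"""
    m=yellow(c); v,u=np.nonzero((m>0)&(c['depth']>0)); d=c['depth'][v,u]
    P=np.c_[(u-c['cx'])/c['fx']*d,(v-c['cy'])/c['fy']*d,d]@c['Rm'].T+c['e']
    P=P[(abs(P[:,2]-z)<tol)&(np.linalg.norm(P[:,:2]-ctr,axis=1)<.125)][:,:2]
    x=np.array(ctr,float)
    for _ in range(30):   # annulus midline r-.006
        D=P-x; n=np.linalg.norm(D,axis=1); k=abs(n-(r-.006))<.009
        g=D[k]/n[k][:,None]; x=x+np.linalg.lstsq(g,n[k]-(r-.006),rcond=None)[0]
    D=P-x; H=D[np.linalg.norm(D,axis=1)>r+.006]; hv=H.mean(0); a=np.arctan2(hv[1],hv[0])
    gp=x+.084*np.array([np.cos(a),np.sin(a)])
    print('rim ctr',x.round(4),'hdl',np.degrees(a).round(2),'grip',gp.round(4),'n',k.sum(),len(H)); return x,a,gp
E
python3 - <<'E'
from h import *
c=cam('wrist'); rim(c,[.517,.4125],.0665,.048)
E
```

```text
rim ctr [0.517  0.4136] hdl 165.76 grip [0.4356 0.4342] n 2645 873
```

Call:
{"api": "move_arm", "payload": {
  "increments": [
    [0, 0, 0, 0, 0, 0.88],
    [0, 0, 0, 0, 0, 0.88],
    [0, 0, 0, 0, 0, 0.88],
    [-0.95, -0.46, 0, 0, 0, 0],
    [-0.95, -0.46, 0, 0, 0, 0]
  ]
}}

```text
time: 22.85
ee_pos: [0.4764, 0.3839, 0.1909]
orientation: [-0.7, -3.062, 0.002]
wrist_force: [0.6, 0.2, 0.3]
finger_gap: 0.0555
```

Call:
{"api": "move_arm", "payload": {
  "increments": [
    [-0.95, -0.46, 0, 0, 0, 0],
    [-0.95, -0.46, 0, 0, 0, 0],
    [-0.95, -0.46, 0, 0, 0, 0],
    [-0.95, -0.46, 0, 0, 0, 0],
    [-0.95, -0.46, 0, 0, 0, 0]
  ]
}}

```text
time: 23.35
ee_pos: [0.5752, 0.2585, 0.191]
orientation: [-0.704, -3.06, 0.001]
wrist_force: [0.7, 1.7, 0.8]
finger_gap: 0.0556
```

Call:
{"api": "move_arm", "payload": {
  "increments": [
    [-0.95, -0.46, 0, 0, 0, 0],
    [-0.6, -0.3, 0, 0, 0, 0],
    [0, 0, 0, 0, 0, 0],
    [0, 0, 0, 0, 0, 0]
  ]
}}

```text
time: 23.75
ee_pos: [0.6065, 0.2189, 0.1914]
orientation: [-0.704, -3.06, -0.0]
wrist_force: [-0.9, 0.3, -0.1]
finger_gap: 0.0554
```

Run:
```python
from h import *
c,o=meas('wrist',.037); x,a,g=rim(c,[.68,.182],.037,.042)
go([*g,.0275],np.degrees(a))
```

```text
wrist ctr [0.5461 0.4112] diam 54.0 hdl -151.2 maxD 0.065 grip84 [0.4725 0.3708]
wrist ctr [0.6814 0.1857] diam 82.0 hdl 154.2 maxD 0.108 grip84 [0.6057 0.2223]
rim ctr [0.6809 0.1856] hdl 153.89 grip [0.6055 0.2226] n 1900 752
t 23.8 tcp [0.6062 0.2195 0.1916] psi 154.14 tilt 0.08 gap 0.0556 F [ 0.1  0.2 -0.1]
turn rz shares total 0.05
shift shares total [0.06 0.08 5.47]
```

Call:
{"api": "move_arm", "payload": {
  "increments": [
    [0.06, 0.08, 1, 0, 0, 0],
    [0, 0, 1, 0, 0, 0],
    [0, 0, 1, 0, 0, 0],
    [0, 0, 1, 0, 0, 0],
    [0, 0, 0.8, 0, 0, 0]
  ]
}}

```text
time: 24.3
ee_pos: [0.6043, 0.2233, 0.046]
orientation: [-0.7, -3.06, 0.001]
wrist_force: [-0.8, 0.4, -0.4]
finger_gap: 0.0554
```

Call:
{"api": "move_arm", "payload": {
  "increments": [
    [0, 0, 0.4, 0, 0, 0],
    [0, 0, 0.27, 0, 0, 0],
    [0, 0, 0, 0, 0, 0]
  ]
}}

```text
time: 24.6
ee_pos: [0.6056, 0.2223, 0.0274]
orientation: [-0.702, -3.061, 0.001]
wrist_force: [-0.4, 0.5, 0.0]
finger_gap: 0.0555
```

Call:
{"api": "move_arm", "payload": {
  "increments": [
    [0, 0, 0, 0, 0, 0],
    [0, 0, 0, 0, 0, 0],
    [0, 0, 0, 0, 0, 0],
    [0, 0, 0, 0, 0, 0],
    [0, 0, 0, 0, 0, 0]
  ],
  "jaw": 1
}}

```text
time: 25.1
ee_pos: [0.6072, 0.2221, 0.0293]
orientation: [0.703, 3.06, 0.002]
wrist_force: [-0.3, 0.5, 3.0]
finger_gap: 0.0134
```

Call:
{"api": "move_arm", "payload": {
  "increments": [
    [0, 0, 0, 0, 0, 0],
    [0, 0, 0, 0, 0, 0]
  ]
}}

```text
time: 25.3
ee_pos: [0.607, 0.2221, 0.0289]
orientation: [0.703, 3.06, 0.002]
wrist_force: [-0.6, 0.8, 4.0]
finger_gap: 0.0137
```

Call:
{"api": "move_arm", "payload": {
  "increments": [
    [0, 0, -0.3, 0, 0, 0],
    [0, 0, -0.6, 0, 0, 0],
    [0, 0, -1, 0, 0, 0],
    [0, 0, -1, 0, 0, 0],
    [0, 0, -1, 0, 0, 0]
  ]
}}

```text
time: 25.8
ee_pos: [0.6053, 0.2213, 0.1451]
orientation: [-0.704, -3.059, 0.002]
wrist_force: [-0.4, 0.7, -0.8]
finger_gap: 0.0134
```

Call:
{"api": "move_arm", "payload": {
  "increments": [
    [0, 0, -0.7, 0, 0, 0],
    [0, 0, 0, 0, 0, 0]
  ]
}}

```text
time: 26.0
ee_pos: [0.6082, 0.222, 0.1701]
orientation: [0.703, 3.056, 0.004]
wrist_force: [0.5, 0.8, -0.1]
finger_gap: 0.013
```

Run:
```python
from h import *
go([.4356,.4342,.12],165.76)
```

```text
t 26.0 tcp [0.6082 0.222  0.1701] psi 154.09 tilt 0.37 gap 0.013 F [ 0.5  0.8 -0.1]
turn rz shares total -2.55
shift shares total [7.32 5.43 1.65]
```

Call:
{"api": "move_arm", "payload": {
  "increments": [
    [0, 0, 0, 0, 0, -0.7],
    [0, 0, 0, 0, 0, -0.95],
    [0, 0, 0, 0, 0, -0.9],
    [0.7, 0.5, 0, 0, 0, 0],
    [0.95, 0.7, 0, 0, 0, 0]
  ]
}}

```text
time: 26.5
ee_pos: [0.5665, 0.2673, 0.1628]
orientation: [-0.394, -3.113, 0.004]
wrist_force: [-0.4, 0.3, -0.6]
finger_gap: 0.0135
```

Call:
{"api": "move_arm", "payload": {
  "increments": [
    [1, 0.75, 0, 0, 0, 0],
    [1, 0.75, 0, 0, 0, 0],
    [1, 0.75, 0, 0, 0, 0],
    [1, 0.75, 0, 0, 0, 0],
    [0.9, 0.68, 0, 0, 0, 0]
  ]
}}

```text
time: 27.0
ee_pos: [0.4494, 0.4123, 0.1633]
orientation: [-0.388, -3.114, 0.005]
wrist_force: [1.2, 0.5, -0.0]
finger_gap: 0.0134
```

Call:
{"api": "move_arm", "payload": {
  "increments": [
    [0.72, 0.55, 0, 0, 0, 0],
    [0, 0, 0.8, 0, 0, 0],
    [0, 0, 0.8, 0, 0, 0],
    [0, 0, 0.3, 0, 0, 0],
    [0, 0, 0, 0, 0, 0]
  ]
}}

```text
time: 27.5
ee_pos: [0.4328, 0.4314, 0.1049]
orientation: [-0.388, -3.112, 0.009]
wrist_force: [-1.1, -0.3, -0.4]
finger_gap: 0.0131
```

Run:
```python
from h import *
s,_=st(); c=cam('top'); m=yellow(c)
x=s['ee_pos'];a=np.radians(165.76);e=x[:2]-.0825*np.array([np.cos(a),np.sin(a)]);print('cup expected',e)
try: plane(c,m,e,.09); rim(c,e,x[2]+.008,.042,.004)
except Exception as er: print(er)
go([.4356-.0015*np.cos(a),.4342-.0015*np.sin(a),.068],165.76)
```

```text
t 27.5 tcp [0.4328 0.4314 0.1049] psi 165.77 tilt 0.43 gap 0.0131 F [-1.1 -0.3 -0.4]
cup expected [0.51278571 0.41110727]
plane n 164 [-0.0235 -0.0182  0.1093]
rim ctr [0.5144 0.4101] hdl 167.61 grip [0.4324 0.4281] n 165 30
t 27.55 tcp [0.4339 0.4321 0.107 ] psi 165.76 tilt 0.23 gap 0.0137 F [0.2 0.6 0.3]
turn rz shares total 0.0
shift shares total [-0.09  0.08  1.3 ]
```

Call:
{"api": "move_arm", "payload": {
  "increments": [
    [-0.09, 0.08, 0, 0, 0, 0],
    [0, 0, 0.4, 0, 0, 0],
    [0, 0, 0.4, 0, 0, 0],
    [0, 0, 0.25, 0, 0, 0],
    [0, 0, 0, 0, 0, 0]
  ]
}}

```text
time: 28.05
ee_pos: [0.4368, 0.4338, 0.0749]
orientation: [-0.388, -3.114, 0.005]
wrist_force: [-0.8, 0.1, -0.7]
finger_gap: 0.0137
```

Call:
{"api": "move_arm", "payload": {
  "increments": [
    [0, 0, 0, 0, 0, 0],
    [0, 0, 0.04, 0, 0, 0],
    [0, 0, 0, 0, 0, 0]
  ]
}}

```text
time: 28.35
ee_pos: [0.4383, 0.4351, 0.0766]
orientation: [0.388, 3.117, 0.001]
wrist_force: [-1.1, 0.2, -0.3]
finger_gap: 0.0137
```

Call:
{"api": "move_arm", "payload": {
  "increments": [
    [0, 0, 0.1, 0, 0, 0],
    [0, 0, 0.06, 0, 0, 0],
    [0, 0, 0, 0, 0, 0],
    [0, 0, 0, 0, 0, 0]
  ]
}}

```text
time: 28.75
ee_pos: [0.438, 0.4348, 0.0713]
orientation: [-0.389, -3.117, 0.0]
wrist_force: [0.1, 0.5, -1.0]
finger_gap: 0.0133
```

Call:
{"api": "move_arm", "payload": {
  "increments": [
    [0, 0, 0.04, 0, 0, 0],
    [0, 0, 0, 0, 0, 0],
    [0, 0, 0, 0, 0, 0]
  ]
}}

```text
time: 29.05
ee_pos: [0.438, 0.4349, 0.0702]
orientation: [-0.389, -3.117, 0.0]
wrist_force: [0.0, 0.1, -0.9]
finger_gap: 0.0135
```

Call:
{"api": "move_arm", "payload": {
  "increments": [
    [0, 0, 0.05, 0, 0, 0],
    [0, 0, 0, 0, 0, 0],
    [0, 0, 0, 0, 0, 0]
  ]
}}

```text
time: 29.35
ee_pos: [0.4382, 0.435, 0.069]
orientation: [0.388, 3.117, 0.001]
wrist_force: [-0.1, -0.2, 1.2]
finger_gap: 0.0134
```

Call:
{"api": "move_arm", "payload": {
  "increments": [
    [0, 0, 0, 0, 0, 0],
    [0, 0, 0, 0, 0, 0],
    [0, 0, 0, 0, 0, 0],
    [0, 0, 0, 0, 0, 0]
  ],
  "jaw": -0.3
}}

```text
time: 29.75
ee_pos: [0.438, 0.4348, 0.0686]
orientation: [-0.389, -3.117, 0.0]
wrist_force: [0.3, 0.5, 0.4]
finger_gap: 0.0557
```

Call:
{"api": "move_arm", "payload": {
  "increments": [
    [0, 0, -0.3, 0, 0, 0],
    [0, 0, -0.7, 0, 0, 0],
    [0, 0, -1, 0, 0, 0],
    [0, 0, -1, 0, 0, 0],
    [0, 0, -1, 0, 0, 0]
  ]
}}

```text
time: 30.25
ee_pos: [0.438, 0.4349, 0.1906]
orientation: [0.388, 3.117, 0.001]
wrist_force: [0.7, 0.4, 0.3]
finger_gap: 0.0555
```

Call:
{"api": "move_arm", "payload": {
  "increments": [
    [0, 0, -0.2, 0, 0, 0],
    [0, 0, 0, 0, 0, 0],
    [0, 0, 0, 0, 0, 0]
  ]
}}

```text
time: 30.55
ee_pos: [0.4377, 0.4346, 0.1936]
orientation: [-0.388, -3.116, 0.002]
wrist_force: [-0.9, 0.0, -0.7]
finger_gap: 0.0557
```

Run:
```python
from h import *
c=cam('wrist'); cv2.imwrite('pics/w7.png',c['color']); plane(c,yellow(c),[.517,.4136],.070); rim(c,[.517,.4136],.0765,.042)
go([.4535,-.364,.19],159.8)
```

```text
plane n 3351 [-0.0016 -0.0003  0.0767]
rim ctr [0.5173 0.4144] hdl 165.68 grip [0.4359 0.4352] n 2367 1006
t 30.6 tcp [0.4374 0.4343 0.1928] psi 165.79 tilt 0.18 gap 0.0556 F [0.7 0.5 0.1]
turn rz shares total 1.31
shift shares total [ -9.69 -24.79   0.14]
```

View pics/w7.png

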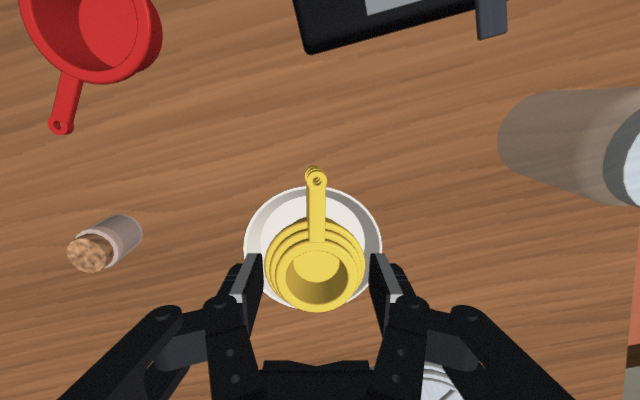

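Three cups are nested level at (316,265), with the handles in line up to (315,178). Now the smallest.

Call:
{"api": "move_arm", "payload": {
  "increments": [
    [0, 0, 0, 0, 0, 0.65],
    [0, 0, 0, 0, 0, 0.66],
    [-0.39, -1, 0, 0, 0, 0],
    [-0.39, -1, 0, 0, 0, 0],
    [-0.39, -1, 0, 0, 0, 0]
  ]
}}

```text
time: 31.1
ee_pos: [0.4387, 0.3368, 0.1921]
orientation: [-0.549, -3.09, 0.005]
wrist_force: [1.1, -0.4, 0.4]
finger_gap: 0.0554
```

Call:
{"api": "move_arm", "payload": {
  "increments": [
    [-0.39, -1, 0, 0, 0, 0],
    [-0.39, -1, 0, 0, 0, 0],
    [-0.39, -1, 0, 0, 0, 0],
    [-0.39, -1, 0, 0, 0, 0],
    [-0.39, -1, 0, 0, 0, 0]
  ]
}}

```text
time: 31.6
ee_pos: [0.4417, 0.1758, 0.1925]
orientation: [-0.55, -3.09, 0.002]
wrist_force: [0.9, -0.2, 0.4]
finger_gap: 0.0554
```

Call:
{"api": "move_arm", "payload": {
  "increments": [
    [-0.39, -1, 0, 0, 0, 0],
    [-0.39, -1, 0, 0, 0, 0],
    [-0.39, -1, 0, 0, 0, 0],
    [-0.39, -1, 0, 0, 0, 0],
    [-0.39, -1, 0, 0, 0, 0]
  ]
}}

```text
time: 32.1
ee_pos: [0.4447, 0.0152, 0.1926]
orientation: [-0.551, -3.089, 0.0]
wrist_force: [0.0, -0.5, 0.1]
finger_gap: 0.0556
```

Call:
{"api": "move_arm", "payload": {
  "increments": [
    [-0.39, -1, 0, 0, 0, 0],
    [-0.39, -1, 0, 0, 0, 0],
    [-0.39, -1, 0, 0, 0, 0],
    [-0.39, -1, 0, 0, 0, 0],
    [-0.39, -1, 0, 0, 0, 0]
  ]
}}

```text
time: 32.6
ee_pos: [0.4479, -0.1454, 0.1926]
orientation: [-0.551, -3.089, -0.002]
wrist_force: [1.0, 0.3, -0.6]
finger_gap: 0.0554
```

Call:
{"api": "move_arm", "payload": {
  "increments": [
    [-0.39, -1, 0, 0, 0, 0],
    [-0.39, -1, 0, 0, 0, 0],
    [-0.39, -1, 0, 0, 0, 0],
    [-0.39, -1, 0, 0, 0, 0],
    [-0.39, -1, 0, 0, 0, 0]
  ]
}}

```text
time: 33.1
ee_pos: [0.4511, -0.3061, 0.1924]
orientation: [-0.551, -3.09, -0.003]
wrist_force: [-0.6, -0.2, 0.3]
finger_gap: 0.0556
```

Call:
{"api": "move_arm", "payload": {
  "increments": [
    [-0.35, -0.9, 0, 0, 0, 0],
    [0, -0.7, 0, 0, 0, 0],
    [0, 0, 0, 0, 0, 0],
    [0, 0, 0, 0, 0, 0]
  ]
}}

```text
time: 33.5
ee_pos: [0.4446, -0.3535, 0.1928]
orientation: [-0.552, -3.09, -0.004]
wrist_force: [-1.1, -0.4, -0.4]
finger_gap: 0.0557
```

Run:
```python
from h import *
c,o=meas('wrist',.035); x,a,g=rim(c,[.532,-.392],.035,.036)
go([*g,.0255],np.degrees(a))
```

```text
wrist ctr [ 0.5318 -0.397 ] diam 70.0 hdl 160.2 maxD 0.108 grip84 [ 0.4528 -0.3686]
rim ctr [ 0.5313 -0.397 ] hdl 159.97 grip [ 0.4524 -0.3683] n 1509 793
t 33.55 tcp [ 0.445  -0.3532  0.1933] psi 159.79 tilt 0.17 gap 0.0556 F [-0.2 -0.2  0. ]
turn rz shares total -0.04
shift shares total [-0.42 -0.4   5.59]
```

Call:
{"api": "move_arm", "payload": {
  "increments": [
    [-0.42, -0.4, 0, 0, 0, 0],
    [0, 0, 1, 0, 0, 0],
    [0, 0, 1, 0, 0, 0],
    [0, 0, 1, 0, 0, 0],
    [0, 0, 1, 0, 0, 0]
  ]
}}

```text
time: 34.05
ee_pos: [0.4535, -0.3682, 0.0735]
orientation: [-0.548, -3.093, -0.001]
wrist_force: [-0.5, -0.2, -0.7]
finger_gap: 0.0558
```

Call:
{"api": "move_arm", "payload": {
  "increments": [
    [0, 0, 0.8, 0, 0, 0],
    [0, 0, 0.5, 0, 0, 0],
    [0, 0, 0.28, 0, 0, 0],
    [0, 0, 0, 0, 0, 0]
  ]
}}

```text
time: 34.45
ee_pos: [0.4528, -0.3688, 0.0264]
orientation: [-0.55, -3.092, -0.002]
wrist_force: [0.8, -0.6, -0.5]
finger_gap: 0.0556
```

Call:
{"api": "move_arm", "payload": {
  "increments": [
    [0, 0, 0, 0, 0, 0],
    [0, 0, 0, 0, 0, 0],
    [0, 0, 0, 0, 0, 0],
    [0, 0, 0, 0, 0, 0],
    [0, 0, 0, 0, 0, 0]
  ],
  "jaw": 1
}}

```text
time: 34.95
ee_pos: [0.4538, -0.3707, 0.0284]
orientation: [0.551, 3.091, -0.002]
wrist_force: [-0.7, -1.1, 1.8]
finger_gap: 0.0133
```

Call:
{"api": "move_arm", "payload": {
  "increments": [
    [0, 0, 0, 0, 0, 0],
    [0, 0, 0, 0, 0, 0]
  ]
}}

```text
time: 35.15
ee_pos: [0.4536, -0.3706, 0.0281]
orientation: [0.551, 3.091, -0.002]
wrist_force: [-0.5, -1.5, 3.2]
finger_gap: 0.0134
```

Call:
{"api": "move_arm", "payload": {
  "increments": [
    [0, 0, -0.3, 0, 0, 0],
    [0, 0, -0.6, 0, 0, 0],
    [0, 0, -1, 0, 0, 0],
    [0, 0, -1, 0, 0, 0],
    [0, 0, -1, 0, 0, 0]
  ]
}}

```text
time: 35.65
ee_pos: [0.4524, -0.369, 0.1448]
orientation: [-0.551, -3.091, -0.003]
wrist_force: [0.5, -0.5, -0.2]
finger_gap: 0.0133
```

Call:
{"api": "move_arm", "payload": {
  "increments": [
    [0, 0, -0.9, 0, 0, 0],
    [0, 0, 0, 0, 0, 0],
    [0, 0, 0, 0, 0, 0]
  ]
}}

```text
time: 35.95
ee_pos: [0.4532, -0.3698, 0.1717]
orientation: [0.551, 3.092, -0.0]
wrist_force: [0.6, 0.2, 0.4]
finger_gap: 0.0132
```

Run:
```python
from h import *
go([.4359,.4352,.12],165.68)
```

```text
t 35.95 tcp [ 0.4532 -0.3698  0.1717] psi 159.8 tilt 0.03 gap 0.0132 F [0.6 0.2 0.4]
turn rz shares total -1.28
shift shares total [ 7.2  25.86  1.72]
```

Call:
{"api": "move_arm", "payload": {
  "increments": [
    [0, 0, 0, 0, 0, -0.64],
    [0, 0, 0, 0, 0, -0.64],
    [0.15, 0.4, 0, 0, 0, 0],
    [0.25, 0.8, 0, 0, 0, 0],
    [0.28, 1, 0, 0, 0, 0]
  ]
}}

```text
time: 36.45
ee_pos: [0.4485, -0.2993, 0.1692]
orientation: [-0.396, -3.113, -0.004]
wrist_force: [-0.0, 0.8, -0.3]
finger_gap: 0.013
```

Call:
{"api": "move_arm", "payload": {
  "increments": [
    [0.28, 1, 0, 0, 0, 0],
    [0.28, 1, 0, 0, 0, 0],
    [0.28, 1, 0, 0, 0, 0],
    [0.28, 1, 0, 0, 0, 0],
    [0.28, 1, 0, 0, 0, 0]
  ]
}}

```text
time: 36.95
ee_pos: [0.4446, -0.1426, 0.1696]
orientation: [-0.393, -3.114, -0.003]
wrist_force: [-0.2, -0.0, -0.8]
finger_gap: 0.0131
```

Call:
{"api": "move_arm", "payload": {
  "increments": [
    [0.28, 1, 0, 0, 0, 0],
    [0.28, 1, 0, 0, 0, 0],
    [0.28, 1, 0, 0, 0, 0],
    [0.28, 1, 0, 0, 0, 0],
    [0.28, 1, 0, 0, 0, 0]
  ]
}}

```text
time: 37.45
ee_pos: [0.4408, 0.0126, 0.1697]
orientation: [-0.393, -3.114, -0.001]
wrist_force: [-0.2, 0.4, -0.6]
finger_gap: 0.0131
```

Call:
{"api": "move_arm", "payload": {
  "increments": [
    [0.28, 1, 0, 0, 0, 0],
    [0.28, 1, 0, 0, 0, 0],
    [0.28, 1, 0, 0, 0, 0],
    [0.28, 1, 0, 0, 0, 0],
    [0.28, 1, 0, 0, 0, 0]
  ]
}}

```text
time: 37.95
ee_pos: [0.437, 0.1678, 0.1697]
orientation: [-0.393, -3.114, 0.001]
wrist_force: [0.9, -1.2, 0.1]
finger_gap: 0.0135
```

Call:
{"api": "move_arm", "payload": {
  "increments": [
    [0.28, 1, 0, 0, 0, 0],
    [0.28, 1, 0, 0, 0, 0],
    [0.28, 1, 0, 0, 0, 0],
    [0.28, 1, 0, 0, 0, 0],
    [0.28, 1, 0, 0, 0, 0]
  ]
}}

```text
time: 38.45
ee_pos: [0.4335, 0.3231, 0.1696]
orientation: [-0.393, -3.114, 0.003]
wrist_force: [0.5, 0.3, 0.5]
finger_gap: 0.0133
```

Call:
{"api": "move_arm", "payload": {
  "increments": [
    [0.28, 1, 0, 0, 0, 0],
    [0.28, 1, 0, 0, 0, 0],
    [0.2, 0.66, 0, 0, 0, 0],
    [0, 0, 0, 0, 0, 0],
    [0, 0, 0, 0, 0, 0]
  ]
}}

```text
time: 38.95
ee_pos: [0.4317, 0.4046, 0.1698]
orientation: [-0.391, -3.115, 0.004]
wrist_force: [0.6, -0.6, -0.6]
finger_gap: 0.0132
```

Run:
```python
from h import *
s,_=st(); x=s['ee_pos'];a=np.radians(165.7);u=np.array([np.cos(a),np.sin(a)]);e=x[:2]-.0822*u;print('cup expected',e,x[2]+.007)
for n in('top','scene'):
    c=cam(n)
    try: plane(c,yellow(c),e,.13); rim(c,e,x[2]+.007,.036,.004)
    except Exception as er: print(er)
cv2.imwrite('pics/s8.png',cv2.resize(c['color'][200:380,280:500],None,fx=3,fy=3))
go([*(np.array([.4359,.4352])-.0019*u),.11],165.68)
```

```text
t 38.95 tcp [0.4317 0.4046 0.1698] psi 165.69 tilt 0.21 gap 0.0132 F [ 0.6 -0.6 -0.6]
cup expected [0.51139872 0.3842579 ] 0.1768068809770514
plane n 176 [0.0015 0.0011 0.174 ]
rim ctr [0.5124 0.3847] hdl 168.14 grip [0.4302 0.4019] n 167 38
plane n 362 [-0.0066  0.0014  0.1762]
rim ctr [0.5141 0.3828] hdl 166.9 grip [0.4323 0.4018] n 320 92
t 39.05 tcp [0.4326 0.4039 0.1706] psi 165.61 tilt 0.12 gap 0.013 F [-0.1  0.3 -0.1]
turn rz shares total -0.02
shift shares total [0.09 1.04 2.02]
```

View pics/s8.png

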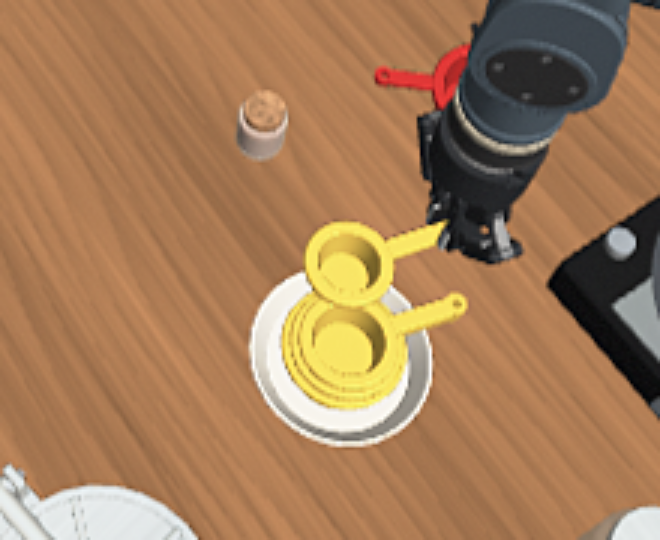

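Call:
{"api": "move_arm", "payload": {
  "increments": [
    [0.05, 0.5, 0, 0, 0, 0],
    [0.04, 0.54, 0, 0, 0, 0],
    [0, 0, 0.6, 0, 0, 0],
    [0, 0, 0.8, 0, 0, 0],
    [0, 0, 0.5, 0, 0, 0]
  ]
}}

```text
time: 39.55
ee_pos: [0.438, 0.4343, 0.1125]
orientation: [-0.395, -3.115, 0.003]
wrist_force: [0.4, 1.0, -0.8]
finger_gap: 0.0131
```

Call:
{"api": "move_arm", "payload": {
  "increments": [
    [0, 0, 0, 0, 0, 0],
    [0, 0, 0, 0, 0, 0]
  ]
}}

```text
time: 39.75
ee_pos: [0.4384, 0.4352, 0.1143]
orientation: [-0.394, -3.116, 0.001]
wrist_force: [-0.8, -0.3, -0.2]
finger_gap: 0.0134
```

Run:
```python
from h import *
a=np.radians(165.7);u=np.array([np.cos(a),np.sin(a)])
go([*(np.array([.4359,.4352])-.0019*u),.079],165.68)
```

```text
t 39.75 tcp [0.4384 0.4352 0.1143] psi 165.6 tilt 0.04 gap 0.0134 F [-0.8 -0.3 -0.2]
turn rz shares total -0.02
shift shares total [ 0.02 -0.02  1.18]
```

Call:
{"api": "move_arm", "payload": {
  "increments": [
    [0, 0, 0.4, 0, 0, 0],
    [0, 0, 0.3, 0, 0, 0],
    [0, 0, 0.2, 0, 0, 0],
    [0, 0, 0.1, 0, 0, 0],
    [0, 0, 0, 0, 0, 0]
  ]
}}

```text
time: 40.25
ee_pos: [0.438, 0.4356, 0.0834]
orientation: [-0.392, -3.116, 0.002]
wrist_force: [0.5, -0.5, 0.3]
finger_gap: 0.0131
```

Call:
{"api": "move_arm", "payload": {
  "increments": [
    [0, 0, 0.06, 0, 0, 0],
    [0, 0, 0.04, 0, 0, 0],
    [0, 0, 0, 0, 0, 0],
    [0, 0, 0, 0, 0, 0]
  ]
}}

```text
time: 40.65
ee_pos: [0.4385, 0.436, 0.0815]
orientation: [0.392, 3.117, 0.0]
wrist_force: [0.2, 0.1, -0.5]
finger_gap: 0.0132
```

Call:
{"api": "move_arm", "payload": {
  "increments": [
    [0, 0, 0.05, 0, 0, 0],
    [0, 0, 0.03, 0, 0, 0],
    [0, 0, 0, 0, 0, 0]
  ]
}}

```text
time: 40.95
ee_pos: [0.4387, 0.4362, 0.0797]
orientation: [0.392, 3.116, 0.001]
wrist_force: [-1.0, 0.3, 2.6]
finger_gap: 0.0134
```

Call:
{"api": "move_arm", "payload": {
  "increments": [
    [0, 0, 0, 0, 0, 0],
    [0, 0, 0, 0, 0, 0],
    [0, 0, 0, 0, 0, 0],
    [0, 0, 0, 0, 0, 0]
  ],
  "jaw": -0.3
}}

```text
time: 41.35
ee_pos: [0.4383, 0.4357, 0.0785]
orientation: [-0.392, -3.117, 0.001]
wrist_force: [0.1, -0.1, -0.1]
finger_gap: 0.0556
```

Call:
{"api": "move_arm", "payload": {
  "increments": [
    [0, 0, -0.3, 0, 0, 0],
    [0, 0, -0.7, 0, 0, 0],
    [0, 0, -1, 0, 0, 0],
    [0, 0, -1, 0, 0, 0],
    [0, 0, -1, 0, 0, 0]
  ]
}}

```text
time: 41.85
ee_pos: [0.4384, 0.4358, 0.2008]
orientation: [0.392, 3.117, 0.001]
wrist_force: [0.5, 0.6, 0.4]
finger_gap: 0.0556
```

Call:
{"api": "move_arm", "payload": {
  "increments": [
    [0, 0, 0, 0, 0, 0],
    [0, 0, 0, 0, 0, 0],
    [0, 0, 0, 0, 0, 0]
  ]
}}

```text
time: 42.15
ee_pos: [0.438, 0.4355, 0.1977]
orientation: [-0.392, -3.116, 0.002]
wrist_force: [0.4, -0.1, -1.2]
finger_gap: 0.0557
```

Run:
```python
from h import *
st(); c=cam('wrist'); cv2.imwrite('pics/w9.png',c['color']); plane(c,yellow(c),[.517,.4136],.080); rim(c,[.517,.4136],.0865,.036)
```

```text
t 42.15 tcp [0.438  0.4355 0.1977] psi 165.65 tilt 0.12 gap 0.0557 F [ 0.4 -0.1 -1.2]
plane n 3183 [-0.0016 -0.0008  0.0867]
rim ctr [0.5176 0.4162] hdl 165.89 grip [0.4361 0.4367] n 2056 1149
```

View pics/w9.png

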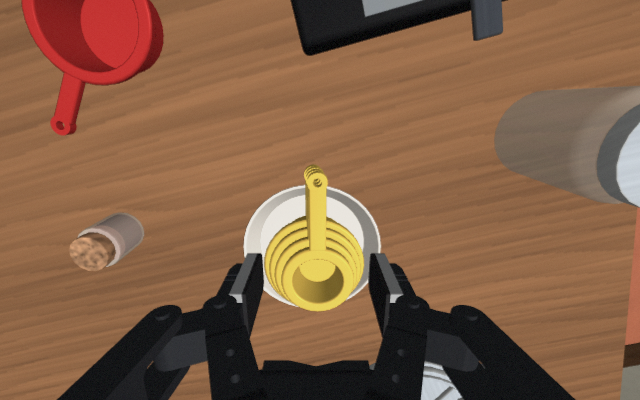

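All four cups are stacked. The top rim is level at 86.7 mm (86 expected), the handles line up at (316,178), and the gripper is well clear.

```bash
python3 -c "
from bench import manip; print(manip.hand_in())"
```

```text
the job is handed in; nothing more can be done
None
```

The four yellow cups are stacked in the white dish, largest to smallest, and I handed the job in at about 42 s of the 128 s allowed. The hand-in gave no verdict, so this rests on my own checks.

I lifted each cup by its handle, set it down and released it.

- **Position:** the wrist camera put the largest cup about 4 mm from the dish centre, against a 15 mm limit.
- **Seating:** the rims of the second, third and smallest cups measured 66.7, 76.7 and 86.7 mm high. That gives 10 mm steps, and tilt was under about 0.002 rad in the wrist view.
- **Handles:** the four directions lay between 165.7° and 166.2°. The grip points agreed to about 4 mm across the whole stack.
- **End state:** the gripper is open and about 11 cm above the stack.

- **Disagreements:** the top camera put the largest cup's centre about 3 mm from the wrist camera's value. The scene camera read a tilt of about 0.009 rad for the second cup, and the top camera showed about 0.03 rad on the third cup while it was in the air. Both cups measured level in the wrist view after release.
- **Not measured:** I re-measured the dish only after placing the largest cup, when it had moved less than 1 mm. I did not measure the other things on the plank at the end, but the arm never went near them.

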